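# Rock a whetstone into its spring-jaw bench holder

## Task

Fix the whetstone in its bench holder, grey face up: put one end of it down against the sprung steel jaw with the other end raised, push the jaw back with it, then rock the raised end down behind the fixed stop until the stone lies flat on the bed, gripped between jaw and stop, and let go. Its edges chip easily: never push it against the jaw, or press it on the bed, with more than 20 N (2 kg), and leave the other things on the bench where they are.

Things in the scene. Friction and masses are not known exactly. Their poses are not given: they have to be found in the camera images.
- whetstone: Loose two-layer whetstone (pale grey above, red-brown below), 52 x 150 x 25 mm, 0.25 to 0.42 kg, lying flat on the bench. Origin: centre of its underside; y = its length, x = its width, z up through the grey face. Either end may go to the jaw. Take it across the 52 mm width near its middle.
- stone_holder: Dark wooden board fixed on the bench, x = -127..99 mm, 88 wide, top z = 15 mm. Origin: on the bench under the middle of the bed; x from sprung jaw (-x) to fixed stop (+x). Seated stone's underside z = 16. Stop: face x = 75, 14 thick, top z = 25. Corner guides |x| = 42..66: inner faces y = +-26.9, flaring above z = 19.5 to +-28.9 at top z = 22.5; outer +-35.9. Sides open for fingers at |x| < 42.
- holder_jaw: Steel jaw sliding on the holder, sprung towards the stop; 50 mm wide, 12 thick, top z = 26 mm. At rest its origin and axes are the holder's and its face is at x = -72.5 mm, 147.5 from the stop, so the 150 mm stone pushes it back 2.5 mm. Spring 1 N plus 4 N per mm (11 N with the stone seated, 15 N at 3.5 mm), stops dead at 8 mm. Spring housing x = -100..-114, top z = 32.
- oil_bottle: Bystander: small oil bottle, 39 mm across, 128 tall, red nozzle, stands beyond the holder. Origin: centre of its underside.
- chip_brush: Bystander: flat brush with wooden handle, 44 x 168 x 14 mm, lies on the bench before the vice. Origin: centre of its underside, y = length.
- cork_block: Bystander: cork sanding block, 50 x 90 x 28 mm, beside the wooden chest; not the stone. Origin: centre of its underside, y = length.

How it is judged:
By the outcome, as a careful person would: the job done as asked, in the order asked, and still so for the second after the job is handed in, with the robot touching nothing.
It also fails if it takes over 72 s, if anything falls off the work surface, if the arm or the gripper's body presses on something with over 40 N, if the wrist force passes 120 N, or if a joint passes its speed limit or range.

## Robot

A 7-joint arm with a two-finger parallel gripper is mounted at the origin on the work surface; the furniture and walls round the work are solid. World frame = base frame: x ahead of the robot, y to its left, z up, the work surface at z = 0. Lengths are in m, angles in rad, forces in N, time in s.
With the tool pointing down it reaches from about 0.4 to 0.875 m from the base axis. Payload 6.5 kg.
Tool frame: the origin (TCP) lies on the centre line of the jaws, within the pads' length; the fingertips stand 25 mm ahead of it and the grasp point (between the pads) lies 6 mm ahead of it; z points along the fingers, x is the direction in which the jaws open and shut, and the axes are right-handed (so a half turn about z gives the same grasp; the last joint's range is limited). The gripper opens to 85 mm and grips with 20 to 120 N. Pads are 22 mm wide; open, the fingers measure 114 mm over their backs; the gripper's body (76 mm by 85 mm) begins 54 mm behind the grasp point. The pads swing forward as they close: fully open they stand 13 mm farther back than shut.
Start: joints at [1.142, 0.536, -0.004, 1.538, 0.003, 1.067, -0.071], TCP at [0.231, -0.608, 0.225] pointing down, gripper open.
Joint ranges: [-2.7, 2.7], [-0.37, 2.16], [-1.27, 1.26], [0.24, 2.4], [-1.31, 4.45], [0.19, 1.91], [-2.76, 2.76]. Speed limits (rad/s): [2.39, 2.39, 3.14, 3.14, 3.14, 3.14, 3.14].

## Interface

Orientations are given as [roll, pitch, yaw] about the fixed x, y, z axes, in that order (R = Rz(yaw) Ry(pitch) Rx(roll)).
In Python, from cell import robot, eyes, order gives the robot as it stands.
- The arm moves only by the tool drive_tool, never from a script. Its argument "series" is a list of rows, each a list of 3 entries, a list of its own where there are three numbers: the shift along the tool's x, y, z as a fraction of full scale, then the turn, a rotation vector about the tool's x, y, z as a fraction of full scale, then the opening in per cent of the stroke, from 0 (shut) to 100 (fully open). A call has exactly 5 rows; each row shifts and turns the commanded pose from where the row before left it, along the tool's axes as they then stand; what a row does not reach is not made up. Full scale, the value 1, is 0.05 m for a shift and 0.12 rad for a turn. A row lasts 1/10 s, in which the tool goes at most 50 mm and 8.59 degrees, less where a joint would pass 70% of its speed; a pose out of reach is approached as far as the arm can. A call with a number of a shift or a turn outside -1 to 1 is refused whole. A call with a gripper value outside its range is refused whole. The fingers move at their own pace and stop on an object; "grip_force" is the grip in N (left out, the last holds). Time passes only in rows, so rows that do not move let the fingers close, or fill a call up. It gives the time, the measured TCP pose, the force and the opening at its end, in the units of the state.
- robot.state(): the state, without advancing time (a new reading comes with each control period).
- eyes.read_camera(name): name is "side" or "top"; returns the picture (480x640x3 uint8, blue, green, red); there is no depth.
- eyes.camera_params(name): a dict with "intrinsics" (3x3 intrinsics, pixels), "view" (4x4, takes a point from world to camera coordinates). Camera axes: x right, y up, looking along -z (the intrinsics and any distortion apply to the point x, -y, -z); pixel columns grow to the right and rows downward; lengths in m; the calibration is good to about 2 mm. A picture is of the moment at which its call begins. camera_params takes no time and is no camera call.
- order.job_done(): hands the job in, once; it reports no verdict.
Trained networks look in the newest picture that a camera, given by its name, has taken for a name from the list of things; names that differ only in an ending like _2 or _b are one class to them, and where a whole thing is asked for, a point or a joint stands for the part that bears it (a point fixed in the world has none). Each returns a list of dicts, best first, with "score" (0 to 1); they miss things now and then, are a little off and sometimes report something else, mostly with a low value. They report only what shows in the picture. A call takes as long as a camera call.
- eyes.search_frame(camera, label): "bbox" ([left, top, width, height] in pixels, round what is visible of it).
- eyes.outline_of(camera, label): "region" (480x640 bool, what is visible of it) and "bbox" ([left, top, width, height] in pixels, round what is visible of it).
The state is a dict: "t": time; "q": joint angles; "dq": joint speeds; "joint_efforts": joint torques, N m; "position": TCP position; "orientation": TCP orientation; "wrist_force": force on the tool from outside, world axes, zero at the start; "moment": the same for the moment, N m; "opening": finger opening in m.
Only numpy, scipy, OpenCV 4.12 (cv2) and the standard library are available. Lean on these libraries where they do the work, as an engineer would, in place of code of your own. Each camera call takes 0.05 s, during which the arm holds its last target.

## Working session

There is one attempt and no reset: what is moved stays moved. The work goes in short steps, Python scripts to look and compute and a tool call to move; the robot and the scene stay as the last step left them, time stands still between calls to the robot, and variables do not carry over. Pictures are saved under pics/ and viewed, and the job is handed in when it is done.

Besides the shell and the picture viewer there is one more tool, called after "Emit:" as name([rows], argument=value, ...), one row to a line, values as JSON. drive_tool: Moves the arm, as the interface text tells. Shift numbers are shares of 0.05 m and turn numbers shares of 0.12 rad, none past 1 either way. Its arguments: {"type":"object","properties":{"series":{"type":"array"},"grip_force":{"type":"number"}},"required":["series"]}

```bash
ls; mkdir -p pics; python3 - <<'E'
from cell import robot, eyes, order
import cv2
s=robot.state(); print(s)
for c in ("side","top"):
    im=eyes.read_camera(c); cv2.imwrite(f"pics/{c}0.png",im)
    p=eyes.camera_params(c); print(c,p)
E
```

```text
pics
{'t': 0.0, 'q': array([ 1.14178151,  0.53717932, -0.00446978,  1.53889651,  0.00261213,
        1.06728133, -0.07120354]), 'dq': array([-0.00172313,  0.00043456, -0.00147003,  0.00093638, -0.0011632 ,
        0.00147696,  0.00045328]), 'joint_efforts': array([-6.97630985e-04, -5.83393049e+01,  1.04833335e+00, -2.59095562e+01,
        1.22936099e-02,  9.55645053e-03,  1.23722472e-05]), 'position': array([ 0.23045363, -0.60707616,  0.22369516]), 'orientation': array([ 3.14146906e+00,  1.75431605e-03, -1.20788051e+00]), 'wrist_force': array([-0.22363999, -0.2782955 ,  0.52015236]), 'moment': array([-0.05051941, -0.02390667,  0.00999294]), 'opening': 0.08525533594086973}
side {'intrinsics': array([[536.39358552,   0.        , 310.05241254],
       [  0.        , 536.39358552, 233.64967631],
       [  0.        ,   0.        ,   1.        ]]), 'view': array([[-0.99563558, -0.09314227, -0.00585756,  0.55773216],
       [ 0.03915135, -0.47383048,  0.87974533, -0.10429051],
       [-0.08471697,  0.87567642,  0.47540913, -1.0527    ],
       [ 0.        ,  0.        ,  0.        ,  1.        ]])}
top {'intrinsics': array([[455.7698403 ,   0.        , 320.25746996],
       [  0.        , 455.7698403 , 234.00927817],
       [  0.        ,   0.        ,   1.        ]]), 'view': array([[ 6.05526077e-03, -9.99981631e-01,  2.66681109e-04,
        -7.22649745e-02],
       [ 9.98447482e-01,  6.06073747e-03,  5.53705137e-02,
        -5.45557851e-01],
       [-5.53711129e-02, -6.90158183e-05,  9.98465841e-01,
        -8.38303285e-01],
       [ 0.00000000e+00,  0.00000000e+00,  0.00000000e+00,
         1.00000000e+00]])}
```

View pics/side0.png

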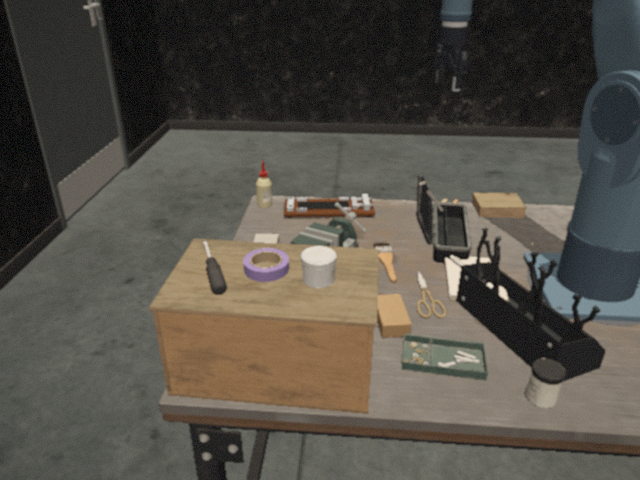

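View pics/top0.png

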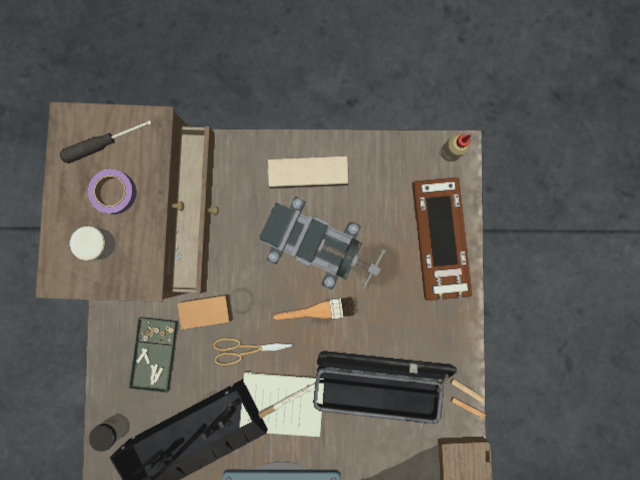

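```bash
cat > h.py <<'E'
import numpy as np, cv2
from cell import robot, eyes, order
def unproj(c,u,v,z):
    p=eyes.camera_params(c); K=p['intrinsics']; V=p['view']; R=V[:3,:3]; t=V[:3,3]
    r=np.linalg.inv(K)@[u,v,1]; d=R.T@np.array([r[0],-r[1],-r[2]]); o=-R.T@t
    return o+d*(z-o[2])/d[2]
def proj(c,P):
    p=eyes.camera_params(c); K=p['intrinsics']; V=p['view']
    q=V[:3,:3]@np.asarray(P,float)+V[:3,3]; w=K@[q[0],-q[1],-q[2]]; return w[:2]/w[2]
E
python3 - <<'E'
from h import *
im=eyes.read_camera('top')
a=cv2.resize(im[135:205,250:370],None,fx=6,fy=6,interpolation=cv2.INTER_CUBIC); cv2.imwrite('pics/st.png',a)
b=cv2.resize(im[170:310,400:490],None,fx=4.2,fy=4.2,interpolation=cv2.INTER_CUBIC); cv2.imwrite('pics/ho.png',b)
for l in ('whetstone','stone_holder','holder_jaw'):
    for r in eyes.outline_of('top',l)[:2]:
        m=r['region'].astype(np.uint8); cs,_=cv2.findContours(m,cv2.RETR_EXTERNAL,cv2.CHAIN_APPROX_NONE)
        cc=max(cs,key=cv2.contourArea); z={'whetstone':.025,'stone_holder':.015,'holder_jaw':.026}[l]
        W=np.array([unproj('top',u,v,z)[:2] for u,v in cc[:,0]])
        rc=cv2.minAreaRect((W*1000).astype(np.float32)); print(l,r['score'],r['bbox'],rc, cv2.boxPoints(rc).round(1).tolist())
E
```

```text
whetstone 0.82 [271.1, 156.8, 78.5, 33.9] ((661.2520141601562, -45.70281982421875), (57.14065933227539, 150.9129180908203), 2.5681378841400146) [[629.2999877929688, 28.399999618530273], [636.0999755859375, -122.4000015258789], [693.2000122070312, -119.80000305175781], [686.4000244140625, 31.0]]
stone_holder 0.59 [413.0, 179.1, 59.0, 123.6] ((538.1709594726562, -296.4530944824219), (226.17669677734375, 88.41637420654297), 5.6234130859375) [[421.29998779296875, -263.5], [430.0, -351.5], [655.0, -329.3999938964844], [646.4000244140625, -241.39999389648438]]
holder_jaw 0.59 [415.8, 180.4, 57.1, 120.0] ((537.5455322265625, -293.5244445800781), (222.4006805419922, 87.08837890625), 5.681622505187988) [[422.6000061035156, -261.20001220703125], [431.20001220703125, -347.8999938964844], [652.5, -325.79998779296875], [643.9000244140625, -239.1999969482422]]
```

View pics/st.png

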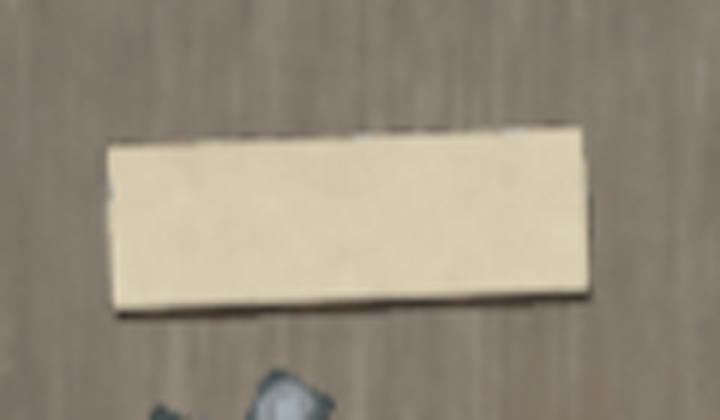

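View pics/ho.png

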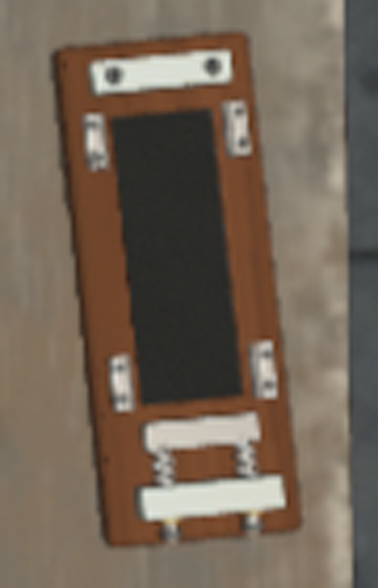

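```bash
python3 - <<'E'
from h import *
im=eyes.read_camera('top'); cv2.imwrite('pics/top_raw.png',im)
b=cv2.resize(im[172:232,408:478],None,fx=9,fy=9,interpolation=cv2.INTER_CUBIC); cv2.imwrite('pics/hA.png',b)
b=cv2.resize(im[245:305,415:480],None,fx=9,fy=9,interpolation=cv2.INTER_CUBIC); cv2.imwrite('pics/hB.png',b)
E
```

```text
(no output)
```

View pics/hA.png

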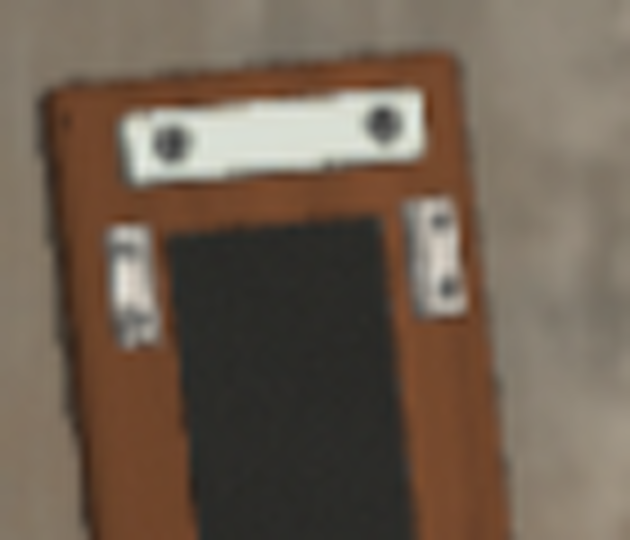

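View pics/hB.png

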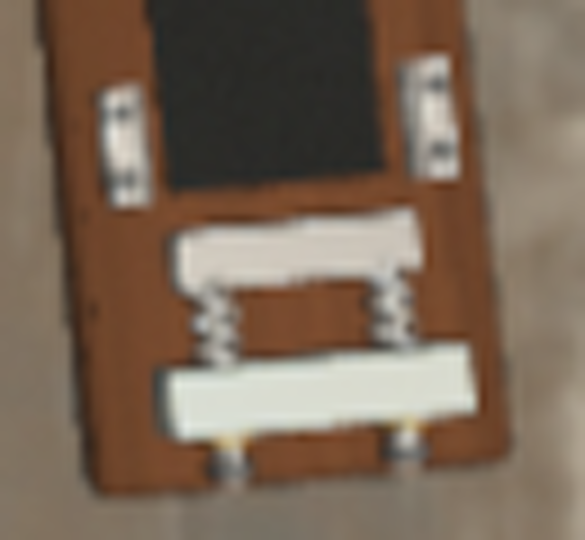

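```bash
cat > fit.py <<'E'
from h import *
from scipy.optimize import least_squares
A=lambda u,v:((u+.5)/9-.5+408,(v+.5)/9-.5+172)
B=lambda u,v:((u+.5)/9-.5+415,(v+.5)/9-.5+245)
obs=[(A(53,92),(99,44,15)),(A(457,55),(99,-44,15)),(B(100,492),(-127,44,15)),(B(508,457),(-127,-44,15)),
(A(283,171),(75,0,25)),(A(277,103),(89,0,25)),(A(450,200),(66,-35.9,22.5)),(A(465,310),(42,-35.9,22.5)),
(B(447,55),(-42,-35.9,22.5)),(B(459,175),(-66,-35.9,22.5)),
(B(180,233),(-72.5,25,26)),(B(415,210),(-72.5,-25,26)),(B(421,268),(-84.5,-25,26)),(B(188,292),(-84.5,25,26)),
(B(318,358),(-100,0,32)),(B(327,425),(-114,0,32))]
def tr(p,P):
    c,s=np.cos(p[2]),np.sin(p[2]); P=np.array(P)/1000
    return np.array([p[0]+c*P[0]-s*P[1],p[1]+s*P[0]+c*P[1],P[2]])
f=lambda p:np.concatenate([proj('top',tr(p,P))-o for o,P in obs])
r=least_squares(f,[.538,-.296,.098],loss='soft_l1'); H=r.x
print('holder',H, np.degrees(H[2])); print(f(H).reshape(-1,2).round(2).tolist())
S=lambda u,v:((u+.5)/6-.5+250,(v+.5)/6-.5+135)
so=[(S(107,146),(26,75,25)),(S(582,127),(26,-75,25)),(S(590,292),(-26,-75,25)),(S(115,306),(-26,75,25))]
g=lambda p:np.concatenate([proj('top',tr(p,P))-o for o,P in so])
r=least_squares(g,[.66,-.045,.04]); print('stone',r.x,np.degrees(r.x[2])); print(g(r.x).reshape(-1,2).round(2).tolist())
E
python3 fit.py; python3 - <<'E'
from h import *
for c in('side',):
    im=eyes.read_camera(c); b=cv2.resize(im[150:280,230:400],None,fx=4.5,fy=4.5,interpolation=cv2.INTER_CUBIC); cv2.imwrite('pics/sA.png',b)
E
```

```text
holder [ 0.55392123 -0.29622368  0.09916093] 5.681502815579776
[[-0.73, -1.28], [0.78, -1.47], [-0.28, 1.42], [1.46, 0.88], [-0.33, -0.43], [-0.47, -0.3], [0.41, -0.45], [0.16, 0.07], [0.14, 0.33], [0.23, -0.08], [-0.66, 0.1], [0.24, 0.13], [0.29, 0.19], [-0.85, 0.06], [0.06, 0.07], [-0.1, 0.31]]
stone [ 0.66327901 -0.04477393  0.04277861] 2.451033622478963
[[-0.36, -0.39], [0.71, -0.14], [0.5, -0.04], [-0.85, 0.56]]
```

View pics/sA.png

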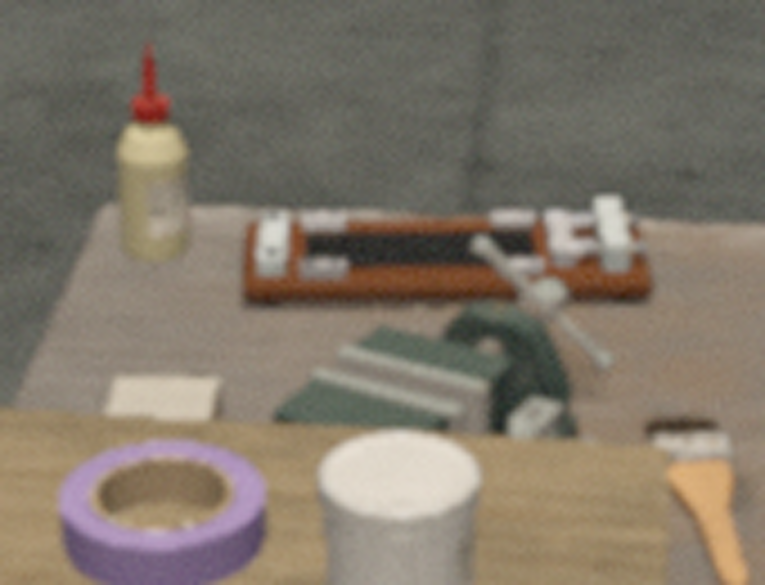

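```bash
cat >> h.py <<'E'
from scipy.spatial.transform import Rotation as Ro
def plan(pos,yaw,tilt=0.0,n=5,frm=None):
    """target tool: R=Rz(yaw)Rx(pi+tilt)... print per-row tool shift fraction (straight line, even turn) """
    s=robot.state(); p0=np.array(s['position']); R0=Ro.from_euler('xyz',s['orientation'])
    R1=Ro.from_euler('xyz',[np.pi+tilt,0,yaw]); rv=(R0.inv()*R1).as_rotvec()
    d=(np.array(pos)-p0)/n
    print('rot',(rv/n/.12).round(3))
    for k in range(n):
        R=R0*Ro.from_rotvec(rv*k/n); print((R.inv().apply(d)/.05).round(3))
E
python3 - <<'E'
from h import *
im=cv2.imread('pics/top_raw.png'); cv2.imwrite('pics/vi.png',cv2.resize(im[150:295,250:395],None,fx=4,fy=4,interpolation=cv2.INTER_CUBIC))
for u,v in ((296.7,196.7),(283,203),(270,200),(292,198)):
    for z in (0,.02,.06,.09): print(u,v,z,unproj('top',u,v,z)[:2].round(3))
for z,u,v in ((.128,466,139),(.0,453,153),(.08,458,147)): print('bot',unproj('top',u,v,z))
# vice top in side
E
```

```text
296.7 196.7 0 [ 0.618 -0.023]
296.7 196.7 0.02 [ 0.615 -0.024]
296.7 196.7 0.06 [ 0.61  -0.027]
296.7 196.7 0.09 [ 0.606 -0.028]
283 203 0 [0.606 0.003]
283 203 0.02 [0.603 0.001]
283 203 0.06 [ 0.598 -0.002]
283 203 0.09 [ 0.595 -0.005]
270 200 0 [0.611 0.028]
270 200 0.02 [0.609 0.025]
270 200 0.06 [0.604 0.021]
270 200 0.09 [0.6   0.018]
292 198 0 [ 0.616 -0.014]
292 198 0.02 [ 0.613 -0.016]
292 198 0.06 [ 0.607 -0.018]
292 198 0.09 [ 0.603 -0.02 ]
bot [ 0.69757481 -0.30755511  0.128     ]
bot [ 0.70454379 -0.32351527  0.        ]
bot [ 0.69622493 -0.30888896  0.08      ]
```

View pics/vi.png

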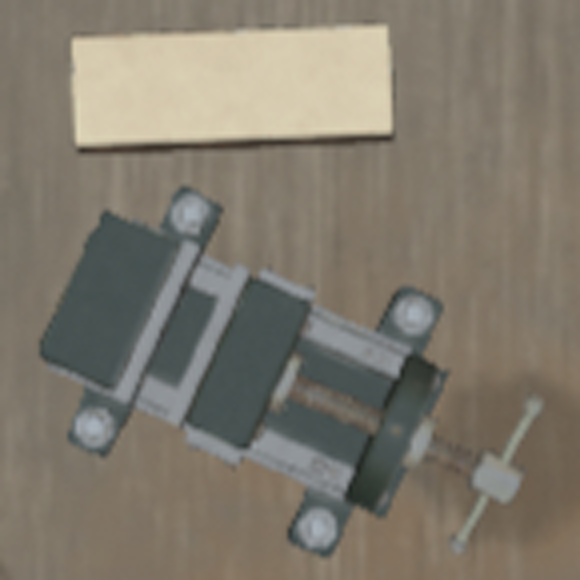

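```bash
python3 - <<'E'
from h import *
plan([.6635,-.0498,.14],.043,n=20)
E
```

```text
rot [-0.     0.    -0.521]
[-0.368 -0.603  0.085]
[-0.329 -0.624  0.085]
[-0.29  -0.644  0.085]
[-0.249 -0.661  0.084]
[-0.207 -0.675  0.084]
[-0.165 -0.687  0.084]
[-0.121 -0.696  0.084]
[-0.078 -0.702  0.084]
[-0.034 -0.705  0.084]
[ 0.011 -0.706  0.084]
[ 0.055 -0.704  0.084]
[ 0.099 -0.699  0.084]
[ 0.142 -0.692  0.084]
[ 0.185 -0.681  0.084]
[ 0.227 -0.668  0.084]
[ 0.269 -0.653  0.084]
[ 0.309 -0.635  0.084]
[ 0.348 -0.614  0.084]
[ 0.386 -0.591  0.084]
[ 0.422 -0.566  0.084]
```

Emit:
drive_tool([
  [[-0.37,-0.6,0],[0,0,-0.52],100],
  [[-0.33,-0.62,0],[0,0,-0.52],100],
  [[-0.29,-0.64,0],[0,0,-0.52],100],
  [[-0.25,-0.66,0],[0,0,-0.52],100],
  [[-0.21,-0.68,0],[0,0,-0.52],100],
])

```text
t: 0.9
position: [0.3392, -0.4669, 0.2247]
orientation: [3.142, -0.0, -0.894]
wrist_force: [-0.5, -0.2, 0.2]
opening: 0.0852
```

Emit:
drive_tool([
  [[-0.165,-0.69,0],[0,0,-0.52],100],
  [[-0.12,-0.7,0],[0,0,-0.52],100],
  [[-0.08,-0.7,0],[0,0,-0.52],100],
  [[-0.03,-0.705,0],[0,0,-0.52],90],
  [[0.01,-0.705,0],[0,0,-0.52],80],
])

```text
t: 1.4
position: [0.4479, -0.3275, 0.2248]
orientation: [3.141, -0.0, -0.581]
wrist_force: [0.2, -0.1, -0.0]
opening: 0.0683
```

Emit:
drive_tool([
  [[0.055,-0.7,0],[0,0,-0.52],75],
  [[0.1,-0.7,0],[0,0,-0.52],75],
  [[0.14,-0.69,0],[0,0,-0.52],75],
  [[0.185,-0.68,0],[0,0,-0.52],75],
  [[0.23,-0.67,0],[0,0,-0.52],75],
])

```text
t: 1.9
position: [0.5563, -0.1886, 0.2247]
orientation: [3.141, -0.0, -0.27]
wrist_force: [0.1, 0.1, -0.0]
opening: 0.0642
```

Emit:
drive_tool([
  [[0.27,-0.65,0.1],[0,0,-0.52],75],
  [[0.31,-0.635,0.1],[0,0,-0.52],75],
  [[0.35,-0.61,0.1],[0,0,-0.52],75],
  [[0.39,-0.59,0.1],[0,0,-0.52],75],
  [[0.42,-0.57,0.1],[0,0,-0.52],75],
])

```text
t: 2.4
position: [0.6652, -0.0498, 0.1994]
orientation: [3.141, -0.0, 0.042]
wrist_force: [0.6, 0.1, -0.1]
opening: 0.0638
```

Emit:
drive_tool([
  [[-0.03,0,0.5],[0,0,0],75],
  [[0,0,0.5],[0,0,0],75],
  [[0,0,0.5],[0,0,0],75],
  [[0,0,0.5],[0,0,0],75],
  [[0,0,0],[0,0,0],75],
])

```text
t: 2.9
position: [0.66, -0.0511, 0.0959]
orientation: [-3.141, 0.007, 0.04]
wrist_force: [-0.8, 0.3, -0.7]
opening: 0.0636
```

```bash
python3 - <<'E'
from h import *
s=robot.state(); print(s['position'],s['orientation'],s['wrist_force'])
im=eyes.read_camera('top'); cv2.imwrite('pics/t2.png',cv2.resize(im[110:240,230:380],None,fx=5,fy=4.5,interpolation=cv2.INTER_CUBIC))
im=eyes.read_camera('side'); cv2.imwrite('pics/s2.png',cv2.resize(im[100:280,180:400],None,fx=3.3,fy=3.3,interpolation=cv2.INTER_CUBIC))
E
```

```text
[ 0.6600291  -0.05107835  0.09590658] [-3.14136757  0.00677856  0.04004194] [-0.83613699  0.27648806 -0.72977514]
```

View pics/t2.png

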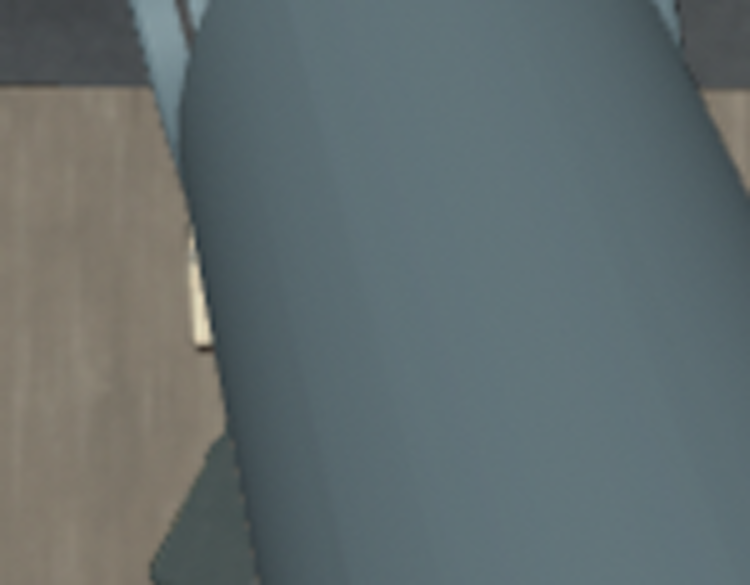

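View pics/s2.png

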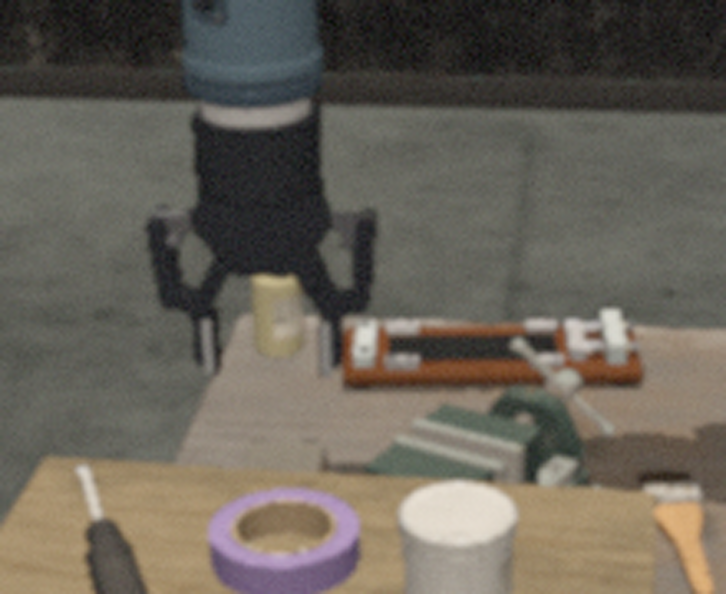

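```bash
python3 - <<'E'
from h import *
im=eyes.read_camera('side'); cv2.imwrite('pics/s3.png',im)
cv2.imwrite('pics/s3z.png',cv2.resize(im[190:260,220:320],None,fx=8,fy=8,interpolation=cv2.INTER_CUBIC))
im=eyes.read_camera('top'); cv2.imwrite('pics/t3.png',im)
print(robot.state()['position'])
print(proj('side',[.663,-.045,.025]),proj('side',[.69,-.12,.025]),proj('side',[.663,.03,.025]))
print([ (r['score'],r['bbox']) for r in eyes.search_frame('side','whetstone')])
E
```

```text
[ 0.66409881 -0.05075389  0.10133082]
[263.63938565 250.17835169] [257.39703653 232.94721836] [257.29288051 268.99527762]
[(0.53, [255.7, 234.4, 25.9, 7.7])]
```

View pics/s3.png

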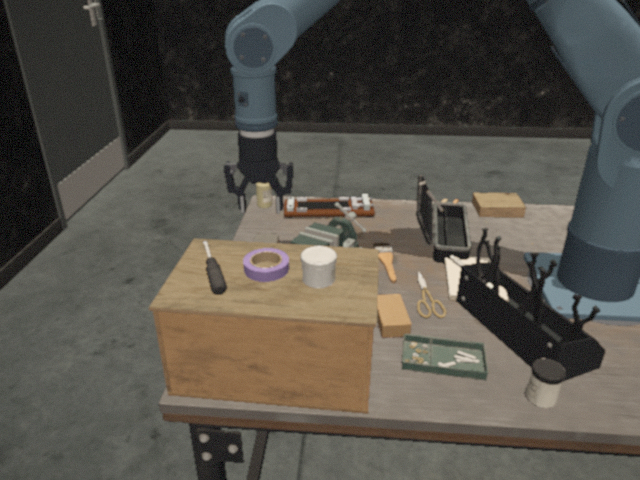

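View pics/t3.png

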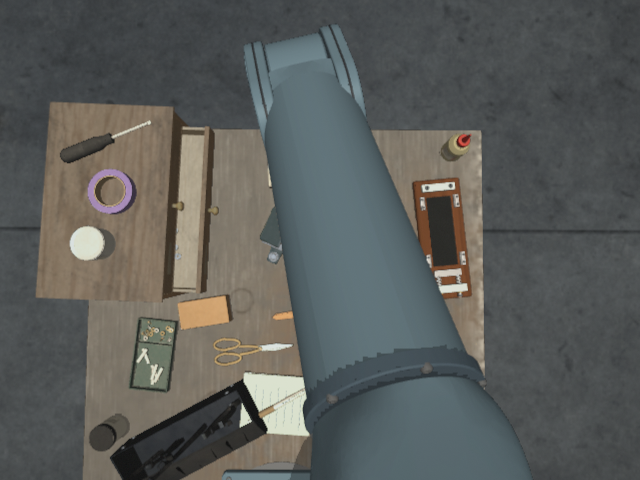

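```bash
python3 - <<'E'
from h import *
for x,y in ((.6925,-.1186),(.6405,-.1208)): print(proj('side',[x,y,.025]),proj('side',[x-.002,y-.002,.025]))
print(proj('side',[.6639,-.05,.0994-.025]))
s=robot.state();print(s['position'],s['q'])
im=cv2.imread('pics/side0.png'); cv2.imwrite('pics/s0z.png',cv2.resize(im[222:250,240:300],None,fx=12,fy=12,interpolation=cv2.INTER_CUBIC))
im=cv2.imread('pics/s3.png'); cv2.imwrite('pics/s3z.png',cv2.resize(im[155:215,215:305],None,fx=8,fy=8,interpolation=cv2.INTER_CUBIC))
E
```

```text
[256.1850087  233.19869394] [257.22511296 232.81227378]
[279.29109347 233.64150974] [280.30294371 233.25371042]
[262.5033812  228.44268207]
[ 0.66412277 -0.050777    0.10142525] [ 0.26704499  0.7354601  -0.38963605  1.56146917  0.32961317  0.90733023
 -0.19547747]
```

View pics/s0z.png

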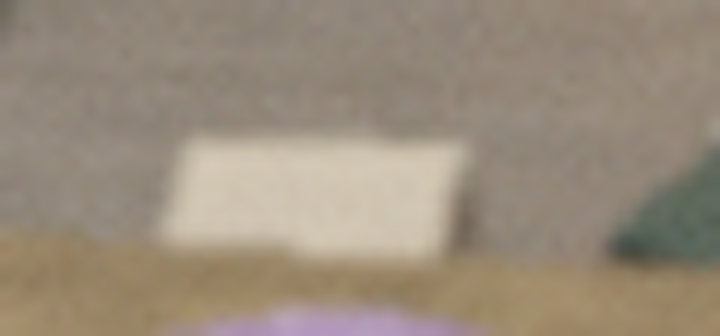

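View pics/s3z.png

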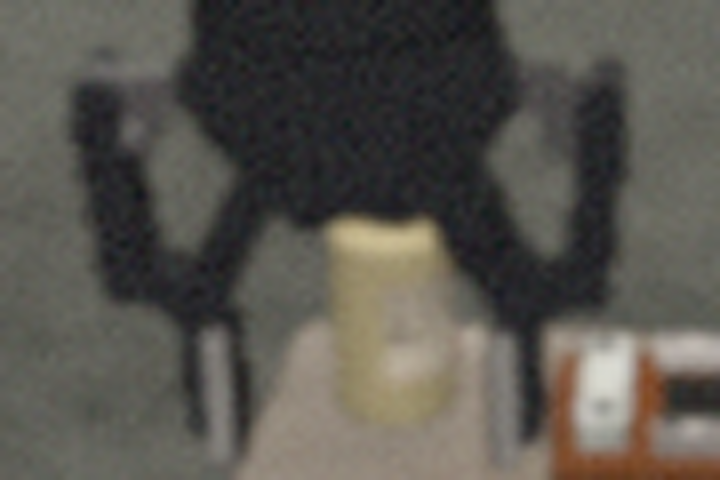

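```bash
python3 - <<'E'
from h import *
print('bottle tip',proj('side',[.70,-.315,.128]),'base',proj('side',[.70,-.315,0]))
for z in (.2,.21,.225,.24): print('start',z,proj('side',[.2305,-.607,z]))
for z in (.075,.09,.1,.11,.12): print('now',z,proj('side',[.6641,-.0508,z]))
im=cv2.imread('pics/side0.png'); cv2.imwrite('pics/s0g.png',cv2.resize(im[0:100,410:500],None,fx=6,fy=6,interpolation=cv2.INTER_CUBIC))
E
```

```text
bottle tip [265.33661718 158.8774742 ] base [267.58704446 205.6782267 ]
start 0.2 [446.43825218 102.70569033]
start 0.21 [446.84849229  99.15404358]
start 0.225 [447.46873868  93.78427096]
start 0.24 [448.09492341  88.36308733]
now 0.075 [262.46028326 228.00573833]
now 0.09 [262.11227753 221.59639046]
now 0.1 [261.87778034 217.27757073]
now 0.11 [261.64125832 212.92145897]
now 0.12 [261.40268513 208.52757006]
```

View pics/s0g.png

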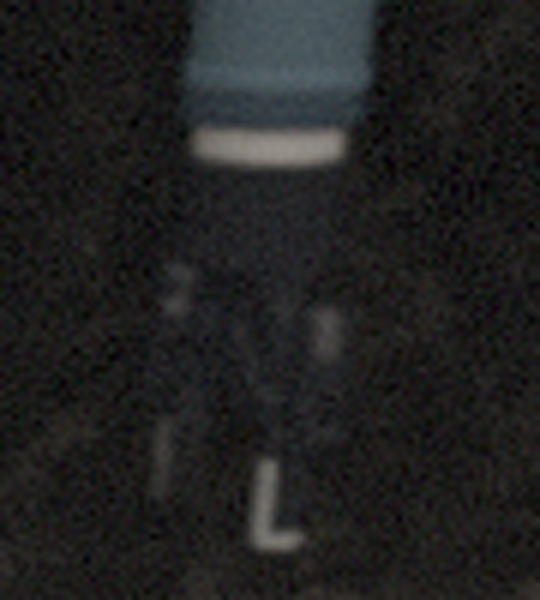

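Emit:
drive_tool([
  [[0,0,0.2],[0,0,0],75],
  [[0,0,0.2],[0,0,0],75],
  [[0,0,0.2],[0,0,0],75],
  [[0,0,0.2],[0,0,0],75],
  [[0,0,0],[0,0,0],75],
])

```text
t: 3.65
position: [0.6613, -0.0508, 0.0573]
orientation: [-3.141, 0.004, 0.04]
wrist_force: [-0.4, -0.7, -0.6]
opening: 0.064
```

```bash
python3 - <<'E'
from h import *
im=eyes.read_camera('side'); cv2.imwrite('pics/s4.png',cv2.resize(im[170:260,210:310],None,fx=7,fy=6.6,interpolation=cv2.INTER_CUBIC))
s=robot.state(); print(s['position'],s['orientation'],s['wrist_force'])
E
```

```text
[ 0.66204113 -0.05075165  0.05830495] [-3.14137500e+00  2.09452178e-03  4.01626757e-02] [-0.57107668 -0.26098076 -0.65318726]
```

View pics/s4.png

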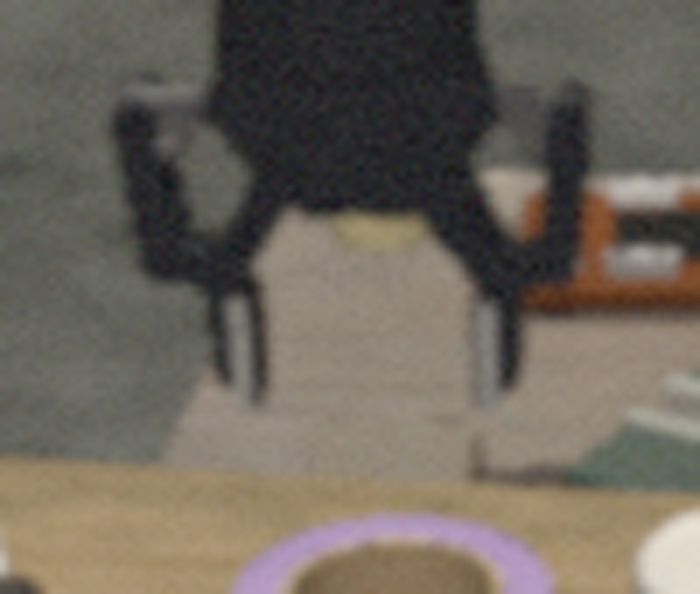

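Emit:
drive_tool([
  [[0,0,0.15],[0,0,0],75],
  [[0,0,0.15],[0,0,0],75],
  [[0,0,0.15],[0,0,0],75],
  [[0,0,0.1],[0,0,0],75],
  [[0,0,0],[0,0,0],75],
])

```text
t: 4.2
position: [0.6621, -0.0508, 0.031]
orientation: [-3.141, 0.002, 0.04]
wrist_force: [-0.3, -0.7, -1.3]
opening: 0.0642
```

```bash
python3 - <<'E'
from h import *
im=eyes.read_camera('side'); cv2.imwrite('pics/s5.png',cv2.resize(im[170:260,210:310],None,fx=7,fy=6.6,interpolation=cv2.INTER_CUBIC))
s=robot.state(); print(s['position'],s['orientation'],s['wrist_force'])
E
```

```text
[ 0.66257958 -0.05078196  0.03159847] [-3.14152164e+00  7.71785147e-04  4.00689747e-02] [ 0.77366536 -0.07725003 -0.19129311]
```

View pics/s5.png

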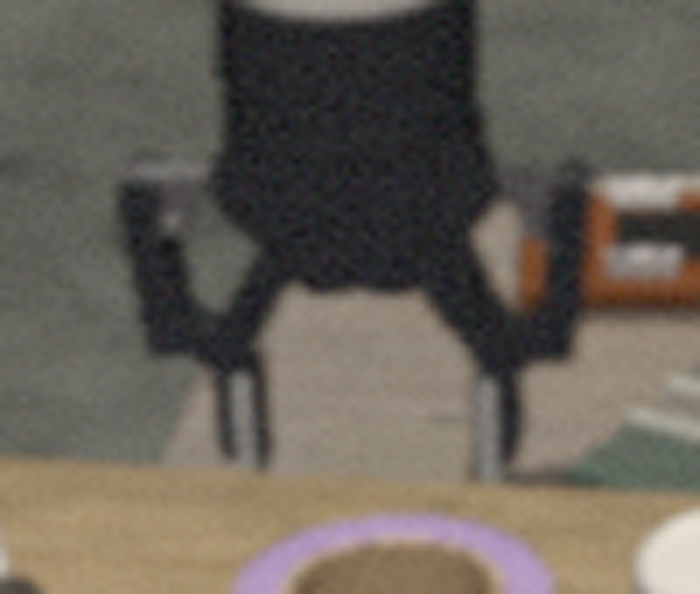

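Emit:
drive_tool([
  [[0,0,0],[0,0,0],62],
  [[0,0,0],[0,0,0],55],
  [[0,0,0],[0,0,0],50],
  [[0,0,0],[0,0,0],50],
  [[0,0,0],[0,0,0],50],
], grip_force=20)

```text
t: 4.75
position: [0.6629, -0.0509, 0.0322]
orientation: [3.142, -0.0, 0.04]
wrist_force: [1.0, 0.5, -0.1]
opening: 0.0427
```

Emit:
drive_tool([
  [[0,0,0],[0,0,0],75],
  [[0,0,0],[0,0,0],75],
  [[0,0,0],[0,0,0],75],
  [[0,0,0],[0,0,0],75],
  [[0,0,0.1],[0,0,0],75],
])

```text
t: 5.25
position: [0.6635, -0.0508, 0.0276]
orientation: [3.142, -0.001, 0.04]
wrist_force: [0.4, 0.7, -0.3]
opening: 0.0639
```

Emit:
drive_tool([
  [[0,0,0.1],[0,0,0],75],
  [[0,0,0.1],[0,0,0],75],
  [[0,0,0.1],[0,0,0],75],
  [[0,0,0.05],[0,0,0],75],
  [[0,0,0.05],[0,0,0],75],
])

```text
t: 5.75
position: [0.6628, -0.0508, 0.0067]
orientation: [-3.142, 0.0, 0.04]
wrist_force: [0.2, -0.3, 0.9]
opening: 0.0642
```

Emit:
drive_tool([
  [[0,0,0.04],[0,0,0],75],
  [[0,0,0.04],[0,0,0],75],
  [[0,0,0],[0,0,0],62],
  [[0,0,0],[0,0,0],55],
  [[0,0,0],[0,0,0],55],
])

```text
t: 6.25
position: [0.663, -0.0507, 0.0031]
orientation: [-3.142, -0.0, 0.04]
wrist_force: [0.4, 0.0, -1.1]
opening: 0.0517
```

Emit:
drive_tool([
  [[0,0,0],[0,0,0],55],
  [[0,0,0],[0,0,0],55],
  [[0,0,0],[0,0,0],55],
  [[0,0,0],[0,0,0],55],
  [[0,0,0],[0,0,0],55],
])

```text
t: 6.75
position: [0.663, -0.0508, 0.0032]
orientation: [3.142, -0.0, 0.04]
wrist_force: [0.1, 0.0, -0.5]
opening: 0.0514
```

Emit:
drive_tool([
  [[0,0,0],[0,0,0],72],
  [[0,0,0],[0,0,0],72],
  [[0,0,0.04],[0,0,0],72],
  [[0,0,0.04],[0,0,0],72],
  [[0,0,0.02],[0,0,0],72],
])

```text
t: 7.25
position: [0.6626, -0.0508, -0.0023]
orientation: [3.142, 0.0, 0.04]
wrist_force: [0.6, -0.3, -0.2]
opening: 0.0614
```

Emit:
drive_tool([
  [[0,0,0],[0,0,0],65],
  [[0,0,0],[0,0,0],55],
  [[0,0,0],[0,0,0],50],
  [[0,0,0],[0,0,0],50],
  [[0,0,0],[0,0,0],50],
], grip_force=70)

```text
t: 7.75
position: [0.6631, -0.0507, -0.0017]
orientation: [-3.142, -0.0, 0.04]
wrist_force: [-0.6, 0.8, 3.0]
opening: 0.0504
```

Emit:
drive_tool([
  [[0,0,0],[0,0,0],50],
  [[0,0,0],[0,0,0],50],
  [[0,0,0],[0,0,0],50],
  [[0,0,-0.05],[0,0,0],50],
  [[0,0,-0.2],[0,0,0],50],
])

```text
t: 8.25
position: [0.6609, -0.051, 0.009]
orientation: [-3.142, 0.004, 0.04]
wrist_force: [-0.5, -0.2, -3.8]
opening: 0.0505
```

Emit:
drive_tool([
  [[0,0,-0.4],[0,0,0],50],
  [[0,0,-0.6],[0,0,0],50],
  [[0,0,-0.6],[0,0,0],50],
  [[0,0,-0.4],[0,0,0],50],
  [[0,0,0],[0,0,0],50],
])

```text
t: 8.75
position: [0.6657, -0.0508, 0.1154]
orientation: [3.141, -0.007, 0.04]
wrist_force: [0.6, 0.1, -3.2]
opening: 0.0509
```

```bash
python3 - <<'E'
from h import *
im=eyes.read_camera('side'); cv2.imwrite('pics/s6.png',cv2.resize(im[110:260,180:340],None,fx=4.5,fy=4,interpolation=cv2.INTER_CUBIC))
for i in range(3):
    eyes.read_camera('side'); s=robot.state(); print(s['position'],s['orientation'],s['wrist_force'],s['moment'],s['opening'])
E
```

```text
[ 0.66281894 -0.05099636  0.11107971] [ 3.14127627e+00 -6.09662718e-04  3.99107649e-02] [-0.07182426 -0.3589192  -3.26838207] [-0.01854743  0.0245951   0.03101836] 0.05018556582333546
[ 0.66200463 -0.05100892  0.10990361] [3.14140544e+00 1.49265348e-03 3.99710533e-02] [-0.06413385  0.51855708 -4.28396873] [-0.02968449  0.02534624  0.02343071] 0.050457989291308285
[ 0.66169135 -0.05099494  0.10931123] [3.14154614e+00 2.46539881e-03 4.00527670e-02] [-5.04619517e-01 -3.48709781e-03 -3.86806480e+00] [-0.01099294  0.03684948  0.02167158] 0.050079425005379215
```

View pics/s6.png

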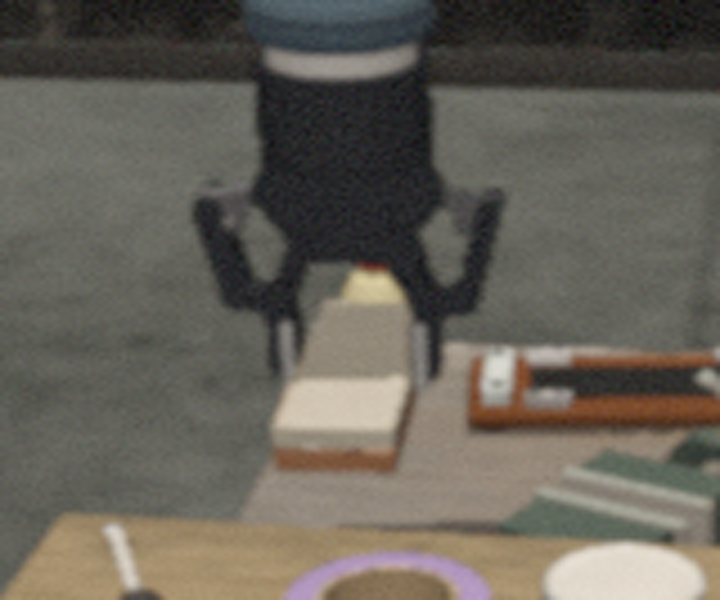

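```bash
python3 - <<'E'
from h import *
plan([.5529,-.2963,.19],-1.4716,n=15)
E
```

```text
rot [0.001 0.001 0.84 ]
[-0.158  0.321 -0.107]
[-0.125  0.335 -0.107]
[-0.091  0.346 -0.107]
[-0.056  0.354 -0.107]
[-0.02   0.357 -0.107]
[ 0.016  0.357 -0.107]
[ 0.052  0.354 -0.107]
[ 0.088  0.347 -0.108]
[ 0.122  0.336 -0.108]
[ 0.155  0.322 -0.108]
[ 0.187  0.305 -0.108]
[ 0.217  0.285 -0.108]
[ 0.244  0.261 -0.108]
[ 0.269  0.235 -0.108]
[ 0.292  0.207 -0.108]
```

Emit:
drive_tool([
  [[-0.16,0.32,-0.3],[0,0,0.84],50],
  [[-0.125,0.335,-0.3],[0,0,0.84],50],
  [[-0.09,0.345,-0.3],[0,0,0.84],50],
  [[-0.055,0.355,-0.3],[0,0,0.84],50],
  [[-0.02,0.355,-0.3],[0,0,0.84],50],
])

```text
t: 9.45
position: [0.6252, -0.1329, 0.1845]
orientation: [3.141, 0.003, -0.468]
wrist_force: [0.2, 0.0, -3.0]
opening: 0.0502
```

Emit:
drive_tool([
  [[0.015,0.355,0],[0,0,0.84],50],
  [[0.05,0.355,0],[0,0,0.84],50],
  [[0.09,0.345,0],[0,0,0.84],50],
  [[0.12,0.335,0],[0,0,0.84],50],
  [[0.155,0.32,0],[0,0,0.84],50],
])

```text
t: 9.95
position: [0.589, -0.2141, 0.1839]
orientation: [3.14, 0.002, -0.972]
wrist_force: [-0.0, 0.1, -3.2]
opening: 0.0502
```

Emit:
drive_tool([
  [[0.19,0.305,0],[0,0,0.84],50],
  [[0.215,0.285,0],[0,0,0.84],50],
  [[0.245,0.26,0],[0,0,0.84],50],
  [[0.27,0.235,0],[0,0,0.84],50],
  [[0.29,0.205,0],[0,0,0.84],50],
])

```text
t: 10.45
position: [0.5529, -0.2957, 0.1839]
orientation: [3.139, 0.001, -1.476]
wrist_force: [-0.4, -0.4, -2.6]
opening: 0.0502
```

Emit:
drive_tool([
  [[0,0,0.2],[0,0,0],50],
  [[0,0,0.3],[0,0,0],50],
  [[0,0,0.3],[0,0,0],50],
  [[0,0,0.2],[0,0,0],50],
  [[0,0,0],[0,0,0],50],
])

```text
t: 10.95
position: [0.5531, -0.2938, 0.1329]
orientation: [3.138, 0.003, -1.47]
wrist_force: [-0.2, -0.1, -2.7]
opening: 0.0504
```

```bash
python3 - <<'E'
from h import *
im=eyes.read_camera('side'); cv2.imwrite('pics/s7.png',im)
im=eyes.read_camera('top'); cv2.imwrite('pics/t7.png',im)
for i in range(2):
    eyes.read_camera('side'); s=robot.state(); print(s['t'],s['position'],s['orientation'],s['wrist_force'],s['opening'])
E
```

```text
11.1 [ 0.55470457 -0.29541263  0.13584833] [-3.14100687e+00 -2.10298871e-04 -1.47135558e+00] [-0.09161315 -0.03551946 -1.99605394] 0.05071677459810201
11.15 [ 0.55485448 -0.29561898  0.13622194] [-3.14045769e+00 -6.10567511e-04 -1.47157664e+00] [ 0.10500936  0.07702346 -2.867215  ] 0.05031734815875921
```

View pics/s7.png

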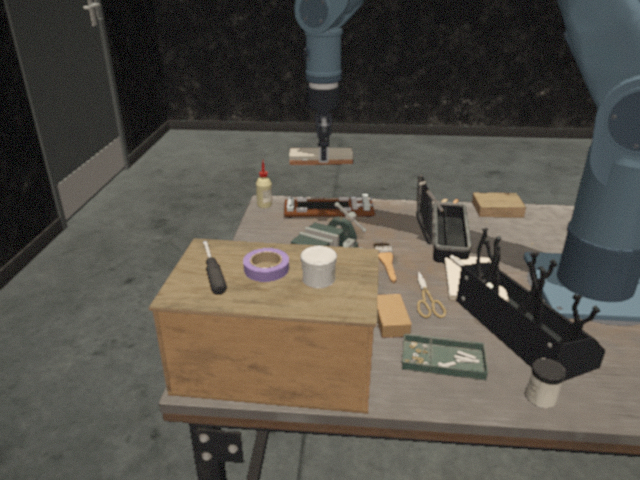

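View pics/t7.png

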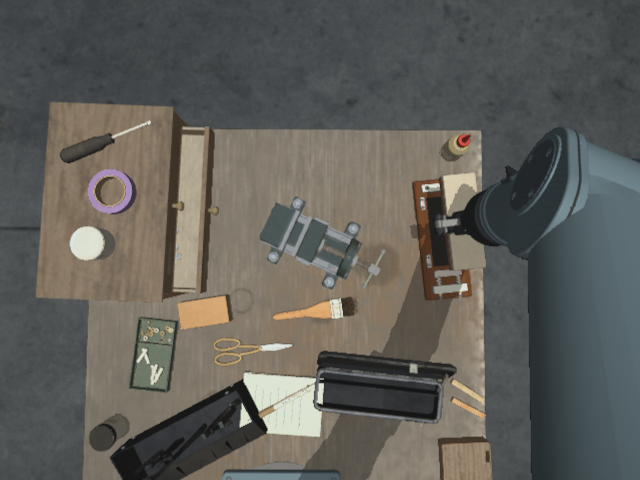

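```bash
python3 - <<'E'
from h import *
im=eyes.read_camera('side'); s=robot.state(); print(s['position'],s['orientation'])
cv2.imwrite('pics/s8.png',cv2.resize(im[135:175,280:365],None,fx=9,fy=9,interpolation=cv2.INTER_CUBIC))
im=eyes.read_camera('top'); cv2.imwrite('pics/t8.png',cv2.resize(im[165:275,405:495],None,fx=5.4,fy=5.4,interpolation=cv2.INTER_CUBIC))
s=robot.state(); print(s['position'],s['orientation'])
E
```

```text
[ 0.5548109  -0.29575143  0.13633376] [-3.14035259e+00 -7.68728238e-04 -1.47184300e+00]
[ 0.55478348 -0.2957363   0.13637364] [-3.14031448e+00 -7.47734806e-04 -1.47186506e+00]
```

View pics/s8.png

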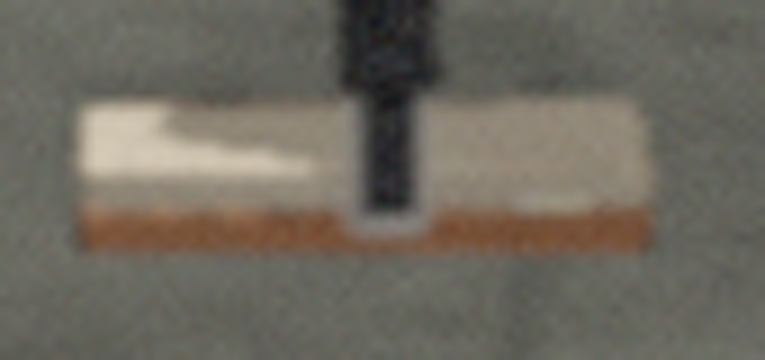

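View pics/t8.png

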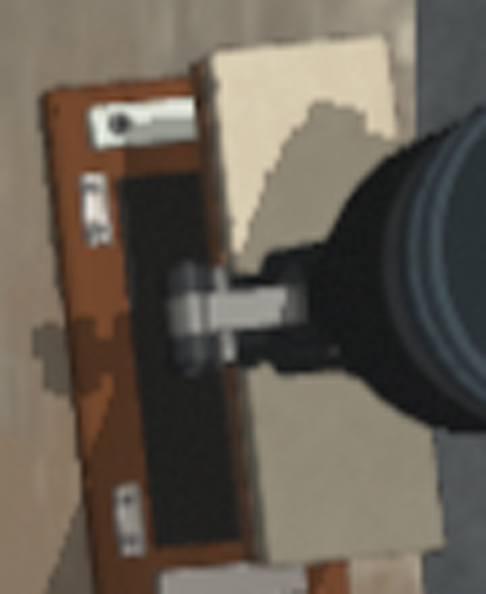

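```bash
cat > fs.py <<'E'
from h import *
from scipy.optimize import least_squares
H=np.array([0.55392,-0.29622,0.09916])
def fitstone(obs,p0):
    # p: x,y,z(underside),yaw,pitch(+ = +x end raised)
    def tr(p,P):
        R=Ro.from_euler('z',p[3])*Ro.from_euler('y',-p[4]); return np.array(p[:3])+R.apply(np.array(P)/1000)
    f=lambda p:np.concatenate([proj(c,tr(p,P))-np.array(o) for c,o,P in obs])
    r=least_squares(f,p0,loss='soft_l1'); p=r.x
    c,s=np.cos(H[2]),np.sin(H[2]); d=p[:2]-H[:2]
    print('stone',p.round(4),'holder frame xy mm',((c*d[0]+s*d[1])*1000).round(2),((-s*d[0]+c*d[1])*1000).round(2),'dyaw deg',np.degrees(p[3]-H[2]).round(2),'pitch',np.degrees(p[4]).round(2))
    for (cc,o,P),e in zip(obs,f(p).reshape(-1,2).round(2)): print(cc,P,e)
E
python3 - <<'E'
from fs import *
T=lambda u,v:((u+.5)/5.4-.5+405,(v+.5)/5.4-.5+165)
S=lambda u,v:((u+.5)/9-.5+280,(v+.5)/9-.5+135)
ob=[('top',T(213,60),(75,26,25)),('top',T(385,38),(75,-26,25)),('top',T(268,563),(-75,26,25)),('top',T(443,545),(-75,-26,25))]
os_=[('side',S(82,250),(75,26,0)),('side',S(648,248),(-75,26,0)),('side',S(82,100),(75,-26,25)),('side',S(645,97),(-75,-26,25))]
p0=[.56,-.295,.138,.099,0]
fitstone(ob+os_,p0); 
for o in (ob,os_):
    print('--');fitstone(o,p0)
E
```

```text
stone [ 0.5618 -0.2929  0.1401  0.1003  0.0032] holder frame xy mm 8.21 2.53 dyaw deg 0.07 pitch 0.19
top (75, 26, 25) [-0.79 -2.71]
top (75, -26, 25) [ 0.61 -1.75]
top (-75, 26, 25) [-0.42  0.49]
top (-75, -26, 25) [0.78 0.63]
side (75, 26, 0) [0.21 0.63]
side (-75, 26, 0) [0.8  0.53]
side (75, -26, 25) [ 0.58 -0.13]
side (-75, -26, 25) [-0.14 -0.09]
--
stone [ 0.5634 -0.2999  0.1176  0.1185  0.0565] holder frame xy mm 9.08 -4.57 dyaw deg 1.11 pitch 3.24
top (75, 26, 25) [-0.25 -0.19]
top (75, -26, 25) [0.23 0.26]
top (-75, 26, 25) [0.05 0.13]
top (-75, -26, 25) [-0.03 -0.2 ]
--
stone [ 0.563  -0.2963  0.1394  0.0847 -0.0019] holder frame xy mm 9.0 -0.99 dyaw deg -0.83 pitch -0.11
side (75, 26, 0) [-0.22  0.34]
side (-75, 26, 0) [0.22 0.29]
side (75, -26, 25) [ 0.44 -0.35]
side (-75, -26, 25) [-0.43 -0.3 ]
```

Emit:
drive_tool([
  [[0,0,0.1],[0,0,0],50],
  [[0,0,0.3],[0,0,0],50],
  [[0,0,0.4],[0,0,0],50],
  [[0,0,0.4],[0,0,0],50],
  [[0,0,0.3],[0,0,0],50],
])

```text
t: 11.75
position: [0.5532, -0.295, 0.0582]
orientation: [3.14, 0.001, -1.472]
wrist_force: [-0.0, 0.3, -3.2]
opening: 0.0505
```

Emit:
drive_tool([
  [[0,0,0.2],[0,0,0],50],
  [[0,0,0.1],[0,0,0],50],
  [[0,0,0.05],[0,0,0],50],
  [[0,0,0],[0,0,0],50],
  [[0,0,0],[0,0,0],50],
])

```text
t: 12.25
position: [0.5548, -0.2958, 0.0438]
orientation: [-3.141, -0.001, -1.472]
wrist_force: [0.5, 1.1, -2.8]
opening: 0.0502
```

```bash
python3 - <<'E'
from h import *
im=eyes.read_camera('side'); s=robot.state(); print(s['position'],s['orientation'])
cv2.imwrite('pics/s9.png',cv2.resize(im[170:225,275:380],None,fx=7.5,fy=7.5,interpolation=cv2.INTER_CUBIC))
im=eyes.read_camera('top'); cv2.imwrite('pics/t9.png',cv2.resize(im[170:305,405:495],None,fx=4.4,fy=4.4,interpolation=cv2.INTER_CUBIC))
cv2.imwrite('pics/t9a.png',cv2.resize(im[170:240,405:485],None,fx=8,fy=8,interpolation=cv2.INTER_CUBIC))
cv2.imwrite('pics/t9b.png',cv2.resize(im[235:305,410:490],None,fx=8,fy=8,interpolation=cv2.INTER_CUBIC))
s=robot.state(); print(s['t'],s['position'],s['orientation'],s['wrist_force'])
E
```

```text
[ 0.55475029 -0.2957946   0.04383012] [-3.14045474e+00 -7.06367318e-04 -1.47199681e+00]
12.35 [ 0.55468487 -0.29580848  0.04376908] [-3.14057485e+00 -6.64929470e-04 -1.47205167e+00] [-0.460816    0.74102539 -3.59667802]
```

View pics/t9a.png

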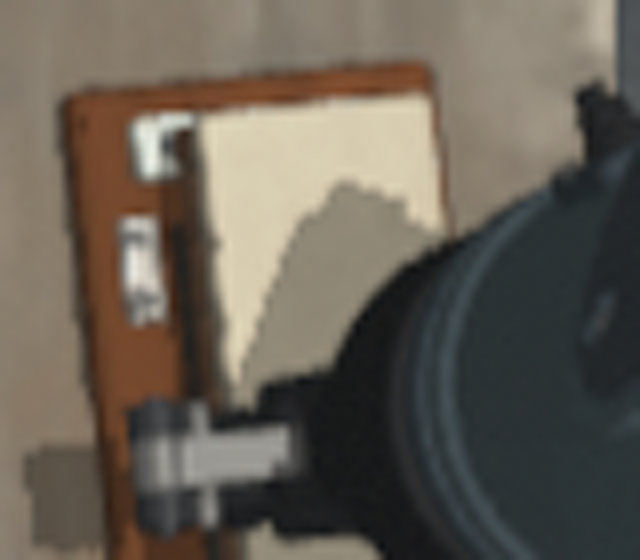

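View pics/t9b.png

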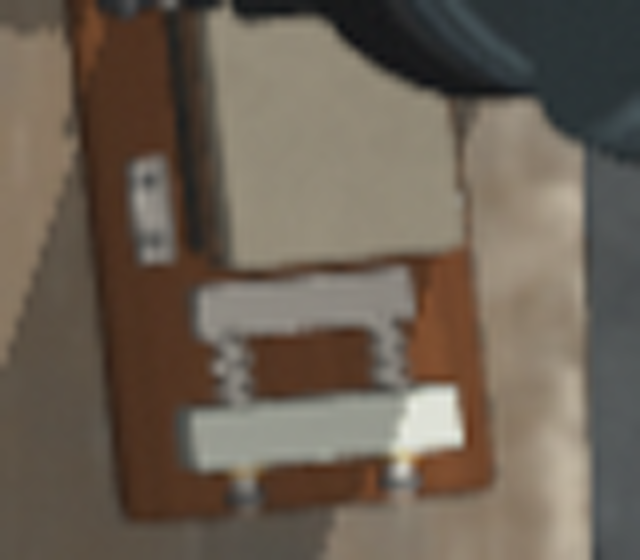

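View pics/s9.png

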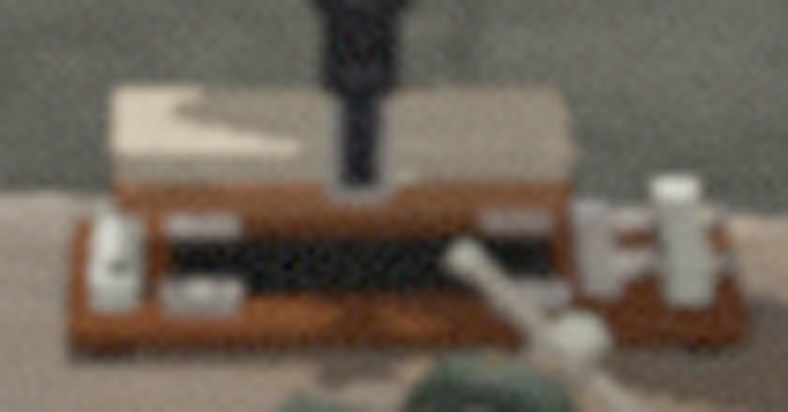

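```bash
cat >> fs.py <<'E'
def fit2(obs,z,pitch=0.0,p0=(.562,-.295,.099)):
    def tr(p,P):
        R=Ro.from_euler('z',p[2])*Ro.from_euler('y',-pitch); return np.array([p[0],p[1],z])+R.apply(np.array(P)/1000)
    f=lambda p:np.concatenate([proj(c,tr(p,P))-np.array(o) for c,o,P in obs])
    r=least_squares(f,p0); p=r.x
    c,s=np.cos(H[2]),np.sin(H[2]); d=p[:2]-H[:2]
    print('stone',p.round(4),'holder xy mm',((c*d[0]+s*d[1])*1000).round(2),((-s*d[0]+c*d[1])*1000).round(2),'dyaw deg',np.degrees(p[2]-H[2]).round(2))
    for (cc,o,P),e in zip(obs,f(p).reshape(-1,2).round(2)): print(cc,P,e)
    d=np.array(robot.state()['position'][:2])-H[:2]; print('tcp holder xy',((c*d[0]+s*d[1])*1000).round(2),((-s*d[0]+c*d[1])*1000).round(2))
E
python3 - <<'E'
from fs import *
A=lambda u,v:((u+.5)/8-.5+405,(v+.5)/8-.5+170)
B=lambda u,v:((u+.5)/8-.5+410,(v+.5)/8-.5+235)
ob=[('top',A(202,113),(75,26,25)),('top',A(430,93),(75,-26,25)),('top',B(232,268),(-75,26,25)),('top',B(465,247),(-75,-26,25))]
for z in (.0435,.0455,.0475): fit2(ob,z)
S=lambda u,v:((u+.5)/7.5-.5+275,(v+.5)/7.5-.5+170)
fit2([('side',S(112,90),(75,-26,25)),('side',S(572,90),(-75,-26,25)),('side',S(112,155),(75,26,25)),('side',S(575,158),(-75,26,25))],.0455)
E
```

```text
stone [ 0.5614 -0.2944  0.0971] holder xy mm 7.59 1.12 dyaw deg -0.12
top (75, 26, 25) [-0.4  -0.16]
top (75, -26, 25) [ 0.37 -0.31]
top (-75, 26, 25) [-0.21  0.27]
top (-75, -26, 25) [0.24 0.18]
tcp holder xy 0.8 0.33
stone [ 0.5612 -0.2938  0.0971] holder xy mm 7.49 1.7 dyaw deg -0.12
top (75, 26, 25) [-0.44 -0.26]
top (75, -26, 25) [ 0.4  -0.42]
top (-75, 26, 25) [-0.24  0.38]
top (-75, -26, 25) [0.28 0.29]
tcp holder xy 0.8 0.33
stone [ 0.5611 -0.2932  0.097 ] holder xy mm 7.39 2.27 dyaw deg -0.12
top (75, 26, 25) [-0.49 -0.37]
top (75, -26, 25) [ 0.43 -0.53]
top (-75, 26, 25) [-0.27  0.49]
top (-75, -26, 25) [0.33 0.39]
tcp holder xy 0.8 0.33
stone [ 0.5617 -0.2906  0.0775] holder xy mm 8.34 4.77 dyaw deg -1.24
side (75, -26, 25) [0.82 0.26]
side (-75, -26, 25) [-0.64  0.31]
side (75, 26, 25) [-0.21 -0.03]
side (-75, 26, 25) [ 0.04 -0.36]
tcp holder xy 0.8 0.33
```

Emit:
drive_tool([
  [[0.025,0,0.06],[0,0,0],50],
  [[0,0,0.1],[0.1,0,0],50],
  [[0,0,0.1],[0.3,0,0],50],
  [[0,0,0],[0.3,0,0],50],
  [[0,0,0],[0.2,0,0],50],
])

```text
t: 12.85
position: [0.5534, -0.2969, 0.0294]
orientation: [-3.033, 0.0, -1.473]
wrist_force: [0.8, 0.5, -3.5]
opening: 0.0505
```

Emit:
drive_tool([
  [[0,0,0],[0,0,0],50],
  [[0,0,0],[0,0,0],50],
  [[0,0,0],[0,0,0],50],
  [[0,0,0],[0,0,0],50],
  [[0,0,0],[0,0,0],50],
])

```text
t: 13.35
position: [0.5547, -0.2966, 0.0301]
orientation: [-3.034, -0.0, -1.472]
wrist_force: [0.6, -0.4, -3.1]
opening: 0.0504
```

```bash
cat > look.py <<'E'
import sys
from h import *
n=sys.argv[1]
im=eyes.read_camera('side')
cv2.imwrite(f'pics/s{n}.png',cv2.resize(im[170:225,275:380],None,fx=7.5,fy=7.5,interpolation=cv2.INTER_CUBIC))
im=eyes.read_camera('top')
cv2.imwrite(f'pics/t{n}a.png',cv2.resize(im[170:240,405:485],None,fx=8,fy=8,interpolation=cv2.INTER_CUBIC))
cv2.imwrite(f'pics/t{n}b.png',cv2.resize(im[235:305,410:490],None,fx=8,fy=8,interpolation=cv2.INTER_CUBIC))
s=robot.state(); print(s['t'],s['position'],s['orientation'],s['wrist_force'],s['moment'],s['opening'])
E
python3 look.py 10
```

```text
13.45 [ 0.55455315 -0.29665083  0.03006354] [-3.03364579e+00 -5.90130945e-05 -1.47168572e+00] [-0.56952769  0.48206278 -3.15281038] [-0.03190931  0.20338914  0.03838452] 0.05035807317606265
```

View pics/s10.png

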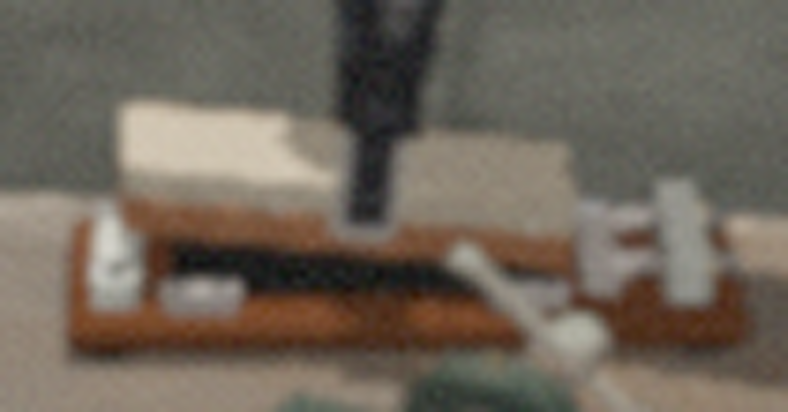

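View pics/t10b.png

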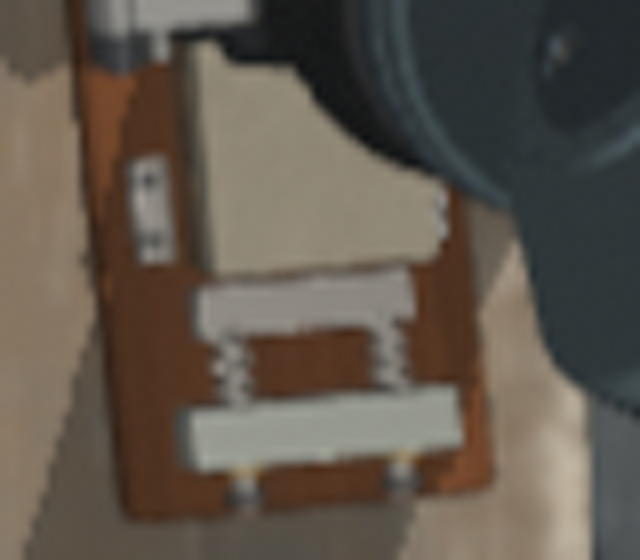

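View pics/t10a.png

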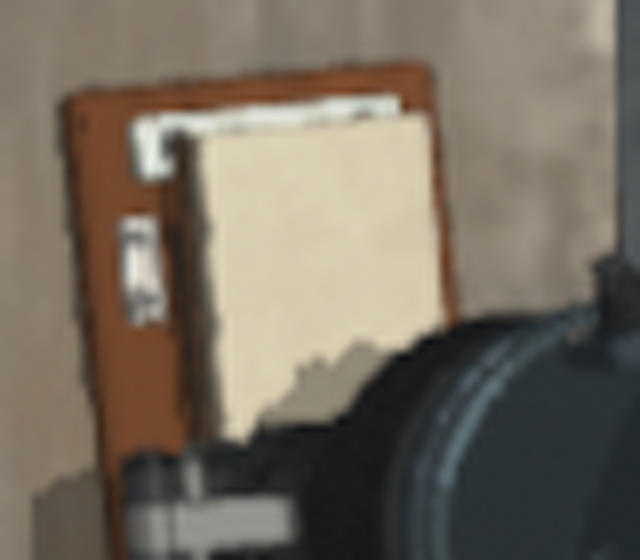

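```bash
python3 - <<'E'
from fs import *
A=lambda u,v:((u+.5)/8-.5+405,(v+.5)/8-.5+170)
B=lambda u,v:((u+.5)/8-.5+410,(v+.5)/8-.5+235)
def hf(px,z):
    p=unproj('top',*px,z)[:2]-H[:2]; c,s=np.cos(H[2]),np.sin(H[2]); return ((np.array([c*p[0]+s*p[1],-s*p[0]+c*p[1]]))*1000).round(1)
print('jawend top',hf(B(212,277),.0492),hf(B(437,261),.0492))
print('stopend top',hf(A(203,137),.065),hf(A(430,112),.065))
print('jaw',hf(B(197,287),.026),hf(B(410,266),.026))
print('stop back',hf(A(398,97),.025))
print('left edge mid', hf(B(195,60),.0555))
E
```

```text
jawend top [-69.3  26.6] [-70.5 -23.9]
stopend top [77.4 25.7] [ 78.3 -25. ]
jaw [-72.3  24.4] [-72.1 -24.9]
stop back [ 88.  -30.7]
left edge mid [-20.8  26.8]
```

Emit:
drive_tool([
  [[0.015,0,0.02],[0,0,0],50],
  [[0,0.005,0.03],[0,0,0],50],
  [[0,0.005,0.04],[0,0,0],50],
  [[0,0.005,0.03],[0,0,0],50],
  [[0,0,0.02],[0,0,0],50],
])

```text
t: 13.95
position: [0.5543, -0.2974, 0.0228]
orientation: [-3.034, 0.0, -1.472]
wrist_force: [0.5, 1.1, -3.0]
opening: 0.05
```

Emit:
drive_tool([
  [[0,0,0],[0,0,0],50],
  [[0,0,0],[0,0,0],50],
  [[0,0,0],[0,0,0],50],
  [[0,0,0],[0,0,0],50],
  [[0,0,0],[0,0,0],50],
])

```text
t: 14.45
position: [0.5545, -0.2976, 0.0231]
orientation: [-3.033, -0.0, -1.472]
wrist_force: [0.1, 0.0, -2.8]
opening: 0.0507
```

```bash
python3 look.py 11
```

```text
14.55 [ 0.55447226 -0.29751948  0.02304818] [-3.03362330e+00 -1.61976423e-05 -1.47196834e+00] [-0.56326904 -0.48219542 -2.03341058] [-0.04946658  0.17451497 -0.00164524] 0.050491625059589706
```

View pics/t11b.png

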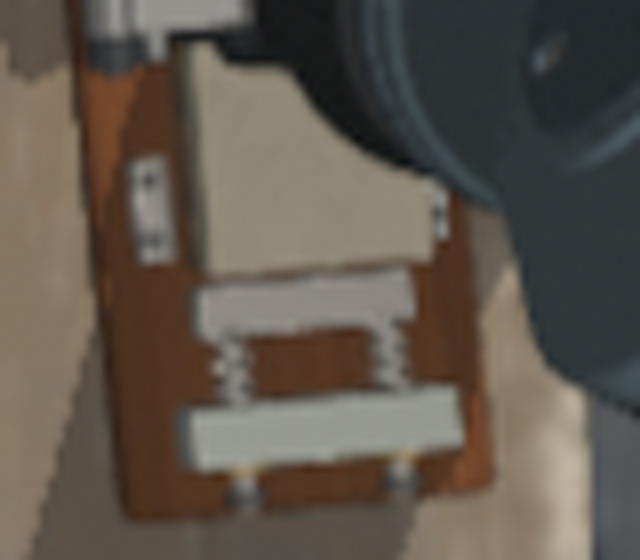

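View pics/s11.png

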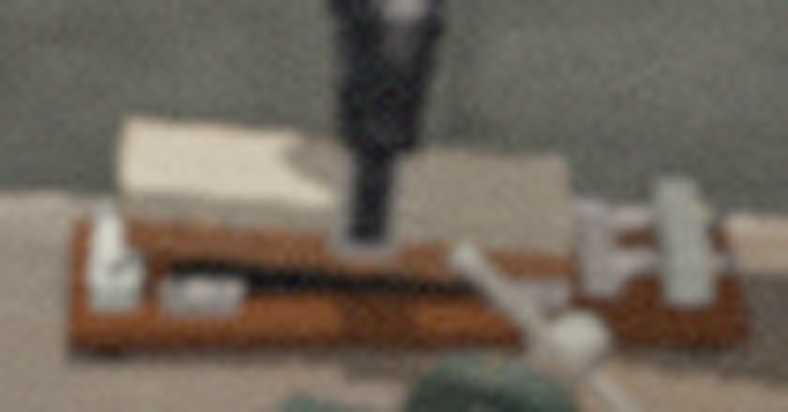

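```bash
python3 - <<'E'
from fs import *
B=lambda u,v:((u+.5)/8-.5+410,(v+.5)/8-.5+235)
def hf(px,z):
    p=unproj('top',*px,z)[:2]-H[:2]; c,s=np.cos(H[2]),np.sin(H[2]); return ((np.array([c*p[0]+s*p[1],-s*p[0]+c*p[1]]))*1000).round(1)
print('jawend top',hf(B(206,278),.0424),hf(B(434,261),.0424))
print('left edge up', hf(B(190,60),.0485))
print('guideL',hf(B(130,160),.0225),hf(B(163,158),.0225),hf(B(175,258),.0225),'guideR outer',hf(B(445,240),.0225))
E
```

```text
jawend top [-69.7  26.2] [-70.7 -25.4]
left edge up [-20.6  26.1]
guideL [-41.9  35.9] [-42.2  28.2] [-65.4  27.9] guideR outer [-67.1 -34.7]
```

Emit:
drive_tool([
  [[0,0,0.01],[0,0,0],50],
  [[0,0,0.01],[0,0,0],50],
  [[0,0,0.01],[0,0,0],50],
  [[0,0,0],[0,0,0],50],
  [[0,0,0],[0,0,0],50],
])

```text
t: 15.05
position: [0.5546, -0.2975, 0.0215]
orientation: [-3.034, 0.0, -1.472]
wrist_force: [0.3, -0.8, -2.5]
opening: 0.0503
```

```bash
cat > st.py <<'E'
from fs import *
F=[];M=[]
for i in range(3):
    s=robot.state(); F.append(s['wrist_force']); M.append(s['moment']); eyes.read_camera('side')
s=robot.state()
c,n=np.cos(H[2]),np.sin(H[2]); d=s['position'][:2]-H[:2]; f=np.mean(F,0)
print(s['t'],'tcp_h',((c*d[0]+n*d[1])*1e3).round(2),((-n*d[0]+c*d[1])*1e3).round(2),(s['position'][2]*1e3).round(2),'tilt',np.degrees(s['orientation'][0]%(2*np.pi)-np.pi).round(2),'yawerr',np.degrees(s['orientation'][2]+np.pi/2-H[2]).round(2),'F_h',(c*f[0]+n*f[1]).round(2),(-n*f[0]+c*f[1]).round(2),f[2].round(2),'M',np.mean(M,0).round(3))
E
python3 st.py
```

```text
15.2 tcp_h 0.57 -1.36 21.56 tilt 6.19 yawerr -0.02 F_h 0.2 0.22 -2.61 M [-0.021  0.205  0.009]
```

Still free; go down slowly.

Emit:
drive_tool([
  [[0,0,0.01],[0,0,0],50],
  [[0,0,0.01],[0,0,0],50],
  [[0,0,0],[0,0,0],50],
  [[0,0,0],[0,0,0],50],
  [[0,0,0],[0,0,0],50],
])

```text
t: 15.7
position: [0.5549, -0.2975, 0.0208]
orientation: [-3.033, -0.0, -1.472]
wrist_force: [-0.4, 0.9, 2.6]
opening: 0.0504
```

```bash
python3 st.py
```

```text
15.85 tcp_h 0.82 -1.44 20.74 tilt 6.2 yawerr -0.02 F_h -0.21 0.82 2.15 M [ 0.104  0.521 -0.027]
```

Emit:
drive_tool([
  [[0,0,-0.01],[0,0,0],50],
  [[0,0.02,-0.002],[0,0,0],50],
  [[0,0.03,-0.003],[0,0,0],50],
  [[0,0.02,-0.003],[0,0,0],50],
  [[0,0.01,0],[0,0,0],50],
])

```text
t: 16.35
position: [0.5508, -0.2979, 0.021]
orientation: [-3.033, -0.0, -1.472]
wrist_force: [2.8, 0.3, -2.1]
opening: 0.0505
```

```bash
python3 st.py
```

```text
16.5 tcp_h -3.29 -1.37 20.96 tilt 6.2 yawerr -0.02 F_h 1.73 -0.03 -2.15 M [-0.017 -0.176 -0.034]
```

Emit:
drive_tool([
  [[0,0.01,-0.001],[0,0,0],50],
  [[0,0.01,-0.001],[0,0,0],50],
  [[0,0.01,-0.001],[0,0,0],50],
  [[0,0,0],[0,0,0],50],
  [[0,0,0],[0,0,0],50],
])

```text
t: 17.0
position: [0.5499, -0.298, 0.0212]
orientation: [-3.032, -0.0, -1.472]
wrist_force: [5.8, 0.0, -2.2]
opening: 0.0501
```

```bash
python3 st.py
```

```text
17.15 tcp_h -4.23 -1.35 21.22 tilt 6.25 yawerr -0.01 F_h 5.39 -0.15 -2.52 M [ 0.03  -0.914 -0.02 ]
```

Emit:
drive_tool([
  [[0,0.01,-0.001],[0,0,0],50],
  [[0,0.01,-0.001],[0,0,0],50],
  [[0,0.01,-0.001],[0,0,0],50],
  [[0,0.01,-0.001],[0,0,0],50],
  [[0,0,0],[0,0,0],50],
])

```text
t: 17.65
position: [0.549, -0.2981, 0.0216]
orientation: [-3.03, -0.001, -1.471]
wrist_force: [7.9, 1.2, -4.4]
opening: 0.0504
```

```bash
python3 st.py
```

```text
17.8 tcp_h -5.03 -1.36 21.56 tilt 6.37 yawerr 0.01 F_h 7.58 -0.38 -4.14 M [ 0.12  -1.487 -0.053]
```

Emit:
drive_tool([
  [[0,0.02,-0.001],[0,0,0],50],
  [[0,0.02,-0.001],[0,0,0],50],
  [[0,0.02,0],[0,0,0],50],
  [[0,0,0],[0,0,0],50],
  [[0,0,0],[0,0,0],50],
])

```text
t: 18.3
position: [0.5481, -0.2982, 0.022]
orientation: [-3.027, -0.002, -1.471]
wrist_force: [10.9, 0.8, -3.9]
opening: 0.0503
```

```bash
python3 st.py; python3 look.py 12
```

```text
18.45 tcp_h -5.96 -1.33 22.0 tilt 6.56 yawerr 0.04 F_h 11.49 -0.01 -4.33 M [ 0.231 -2.277 -0.034]
18.55 [ 0.54808378 -0.29815031  0.02197859] [-3.02706002e+00 -1.69462523e-03 -1.47094080e+00] [10.00610306  1.17170275 -3.26494439] [ 0.28499185 -2.26273451 -0.13563799] 0.05070522477334265
```

View pics/s12.png

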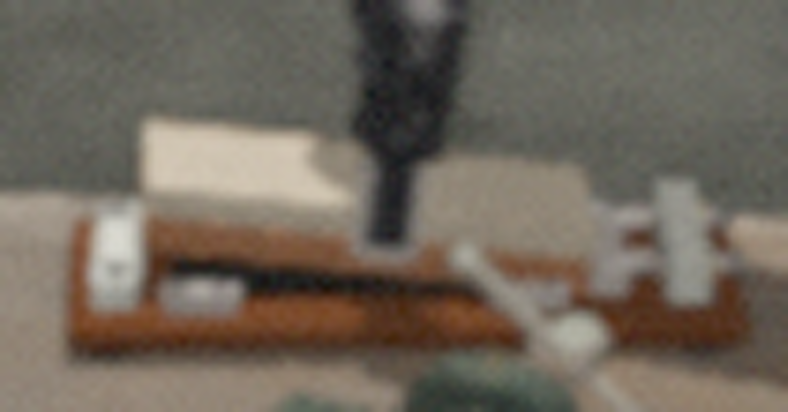

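View pics/t12b.png

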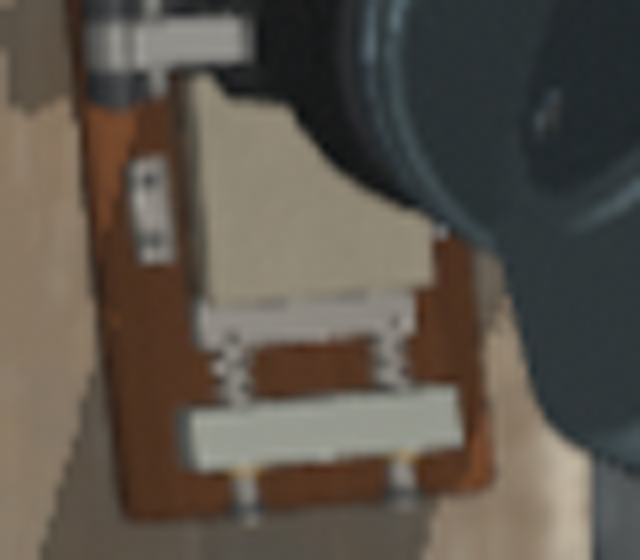

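Emit:
drive_tool([
  [[0,0.02,0],[0,0,0],50],
  [[0,0.02,0],[0,0,0],50],
  [[0,0.01,0],[0,0,0],50],
  [[0,0,0],[0,0,0],50],
  [[0,0,0],[0,0,0],50],
])

```text
t: 19.05
position: [0.5473, -0.2982, 0.0223]
orientation: [-3.024, -0.002, -1.47]
wrist_force: [13.3, 1.3, -4.1]
opening: 0.0506
```

```bash
python3 st.py
```

```text
19.2 tcp_h -6.79 -1.33 22.28 tilt 6.72 yawerr 0.06 F_h 13.82 -0.01 -4.2 M [ 0.331 -2.925 -0.105]
```

Emit:
drive_tool([
  [[0,0,0.015],[-0.09,0,0],50],
  [[0,0,0.015],[-0.09,0,0],50],
  [[0,0,0.015],[-0.09,0,0],50],
  [[0,0,0.015],[-0.09,0,0],50],
  [[0,0,0],[0,0,0],50],
])

```text
t: 19.7
position: [0.5475, -0.2982, 0.019]
orientation: [-3.068, -0.002, -1.47]
wrist_force: [13.3, 1.0, -4.3]
opening: 0.0504
```

```bash
python3 st.py
```

```text
19.85 tcp_h -6.63 -1.33 19.11 tilt 4.24 yawerr 0.06 F_h 13.42 -0.25 -4.04 M [ 0.298 -2.865 -0.105]
```

Emit:
drive_tool([
  [[0,0.01,-0.001],[0,0,0],50],
  [[0,0.01,0],[0,0,0],50],
  [[0,0.01,0],[0,0,0],50],
  [[0,0,0],[0,0,0],50],
  [[0,0,0],[0,0,0],50],
])

```text
t: 20.35
position: [0.5469, -0.2983, 0.0193]
orientation: [-3.066, -0.003, -1.47]
wrist_force: [15.3, 1.5, -4.3]
opening: 0.0502
```

```bash
python3 st.py; python3 look.py 13
```

```text
20.5 tcp_h -7.24 -1.3 19.33 tilt 4.33 yawerr 0.07 F_h 15.33 0.27 -4.4 M [ 0.387 -3.276 -0.088]
20.6 [ 0.54686401 -0.29827736  0.01937073] [-3.06596308e+00 -2.66083919e-03 -1.47043087e+00] [14.99723326  1.67076295 -4.10832352] [ 0.3752072  -3.23906896 -0.07055341] 0.050539493054838375
```

View pics/s13.png

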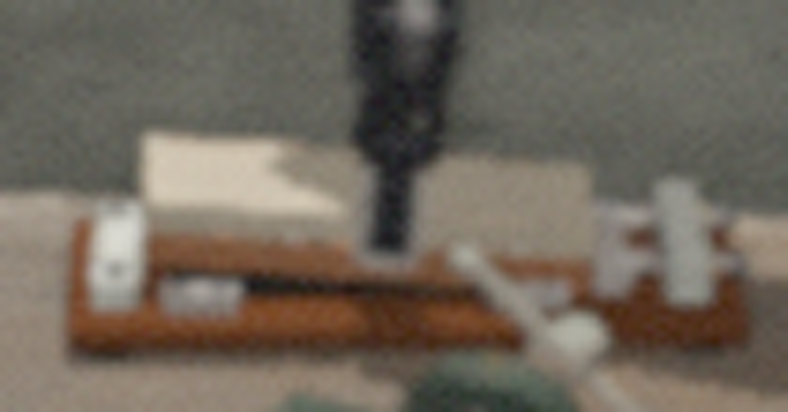

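View pics/t13a.png

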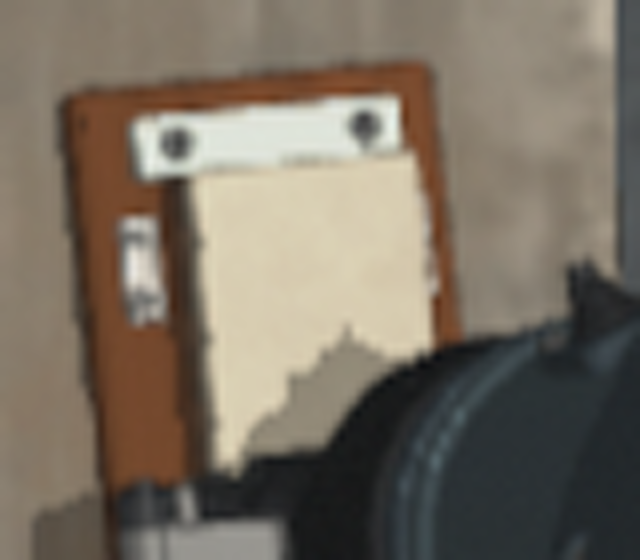

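```bash
python3 - <<'E'
from fs import *
A=lambda u,v:((u+.5)/8-.5+405,(v+.5)/8-.5+170)
def hf(px,z):
    p=unproj('top',*px,z)[:2]-H[:2]; c,s=np.cos(H[2]),np.sin(H[2]); return ((np.array([c*p[0]+s*p[1],-s*p[0]+c*p[1]]))*1000).round(1)
print(hf(A(190,178),.0525),hf(A(416,155),.0525)); print('stop',hf(A(135,118),.025),hf(A(398,96),.025),hf(A(143,180),.025),hf(A(403,155),.025))
print('guideL',hf(A(121,220),.0225),hf(A(155,218),.0225),hf(A(166,320),.0225))
E
```

```text
[70.2 26.4] [ 70.6 -24.8]
stop [88.8 30.8] [ 88.3 -30.8] [74.2 30.4] [ 74.4 -30.4]
guideL [65.7 35.9] [65.4 28. ] [41.4 28. ]
```

Emit:
drive_tool([
  [[0,0,0.015],[-0.09,0,0],50],
  [[0,0,0.015],[-0.09,0,0],50],
  [[0,0,0.015],[-0.09,0,0],50],
  [[0,0,0],[0,0,0],50],
  [[0,0,0],[0,0,0],50],
])

```text
t: 21.1
position: [0.5469, -0.2983, 0.0171]
orientation: [-3.099, -0.003, -1.47]
wrist_force: [14.0, 2.0, -2.6]
opening: 0.0503
```

```bash
python3 st.py
```

```text
21.25 tcp_h -7.19 -1.32 17.08 tilt 2.47 yawerr 0.07 F_h 14.05 -0.0 -2.95 M [ 0.412 -3.103 -0.121]
```

Emit:
drive_tool([
  [[0,0,0.015],[-0.09,0,0],50],
  [[0,0,0.015],[-0.09,0,0],50],
  [[0,0,0.015],[-0.09,0,0],50],
  [[0,0,0],[0,0,0],50],
  [[0,0,0],[0,0,0],50],
])

```text
t: 21.75
position: [0.547, -0.2983, 0.015]
orientation: [-3.131, -0.002, -1.471]
wrist_force: [13.8, 1.8, 0.1]
opening: 0.0505
```

```bash
python3 st.py
```

```text
21.9 tcp_h -7.12 -1.39 15.0 tilt 0.62 yawerr 0.06 F_h 13.99 0.41 -0.55 M [ 0.448 -2.901 -0.205]
```

Emit:
drive_tool([
  [[0,0,0.01],[-0.05,0,0],50],
  [[0,0,0.01],[-0.04,0,0],50],
  [[0,0,0.005],[0,0,0],50],
  [[0,0,0],[0,0,0],50],
  [[0,0,0],[0,0,0],50],
])

```text
t: 22.4
position: [0.547, -0.2983, 0.0143]
orientation: [3.142, -0.002, -1.471]
wrist_force: [11.9, 2.0, 4.0]
opening: 0.0504
```

```bash
python3 st.py; python3 look.py 14
```

```text
22.55 tcp_h -7.13 -1.39 14.32 tilt 0.0 yawerr 0.05 F_h 12.11 0.77 4.19 M [ 0.699 -2.538 -0.174]
22.65 [ 0.54695134 -0.29828549  0.01430925] [ 3.14156739e+00 -2.39554334e-03 -1.47066942e+00] [12.52368136  2.55742677  3.60420498] [ 0.67603488 -2.56873305 -0.16558985] 0.050431949206372735
```

View pics/s14.png

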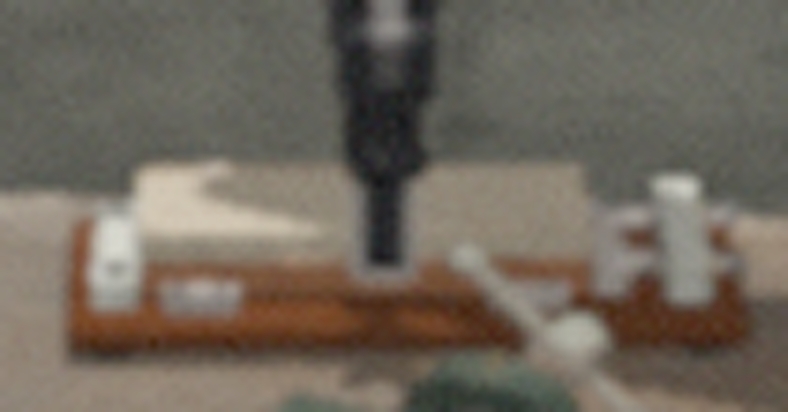

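View pics/t14a.png

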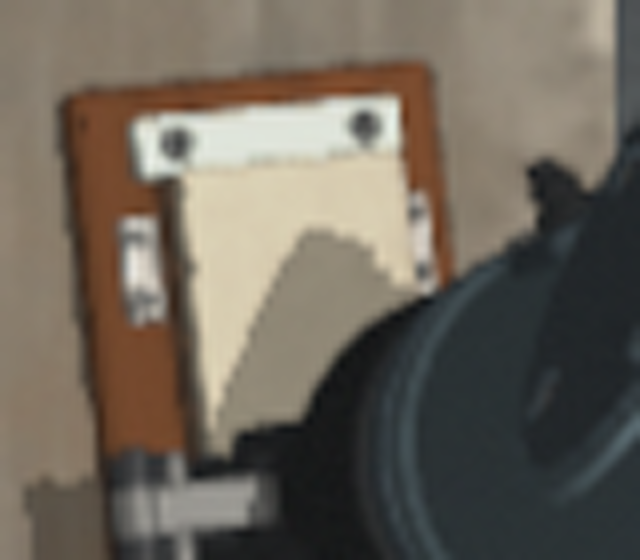

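Emit:
drive_tool([
  [[0,-0.01,0],[0,0,0],50],
  [[0,-0.01,0],[0,0,0],50],
  [[0,-0.02,0],[0,0,0],50],
  [[0,-0.02,0],[0,0,0],50],
  [[0,0,0],[0,0,0],50],
])

```text
t: 23.15
position: [0.5469, -0.2983, 0.0143]
orientation: [3.136, -0.001, -1.471]
wrist_force: [4.5, 3.3, 12.9]
opening: 0.0509
```

```bash
python3 st.py
```

```text
23.3 tcp_h -7.22 -1.41 14.26 tilt -0.31 yawerr 0.02 F_h 4.3 2.86 12.94 M [ 0.925 -0.992  0.002]
```

Emit:
drive_tool([
  [[0,0,-0.01],[0.02,0,0],50],
  [[0,0,-0.01],[0.02,0,0],50],
  [[0,0,0],[0,0,0],50],
  [[0,0,0],[0,0,0],50],
  [[0,0,0],[0,0,0],50],
])

```text
t: 23.8
position: [0.547, -0.2983, 0.0143]
orientation: [3.141, -0.001, -1.471]
wrist_force: [7.5, 0.9, 3.5]
opening: 0.0504
```

```bash
python3 st.py
```

```text
23.95 tcp_h -7.12 -1.4 14.3 tilt -0.02 yawerr 0.01 F_h 7.6 0.52 3.5 M [ 0.5   -1.594 -0.077]
```

Emit:
drive_tool([
  [[0,-0.01,-0.005],[0.01,0,0],50],
  [[0,-0.01,-0.005],[0.01,0,0],50],
  [[0,-0.01,0],[0.01,0,0],50],
  [[0,-0.01,0],[0,0,0],50],
  [[0,0,0],[0,0,0],50],
])

```text
t: 24.45
position: [0.5471, -0.2983, 0.0143]
orientation: [3.142, -0.001, -1.472]
wrist_force: [4.2, 2.0, 6.0]
opening: 0.0501
```

```bash
python3 st.py
```

```text
24.6 tcp_h -7.0 -1.44 14.31 tilt 0.0 yawerr -0.01 F_h 4.67 1.4 5.84 M [ 0.478 -0.924 -0.072]
```

Emit:
drive_tool([
  [[0,-0.01,-0.005],[0.01,0,0],50],
  [[0,-0.01,-0.005],[0.01,0,0],50],
  [[0,-0.01,-0.005],[0,0,0],50],
  [[0,-0.01,0],[0,0,0],50],
  [[0,0,0],[0,0,0],50],
])

```text
t: 25.1
position: [0.5472, -0.2983, 0.0143]
orientation: [3.141, 0.0, -1.472]
wrist_force: [0.5, 2.2, 7.4]
opening: 0.0502
```

```bash
python3 st.py; python3 look.py 15
```

```text
25.25 tcp_h -6.89 -1.45 14.29 tilt -0.05 yawerr -0.03 F_h 1.31 1.62 7.83 M [ 0.408 -0.315 -0.046]
25.35 [ 0.54716219 -0.29833554  0.01426112] [ 3.14065142e+00  1.12817613e-04 -1.47224519e+00] [2.72872215 1.35980503 7.87862204] [ 0.41650875 -0.29020117 -0.03921379] 0.050390352846750766
```

View pics/s15.png

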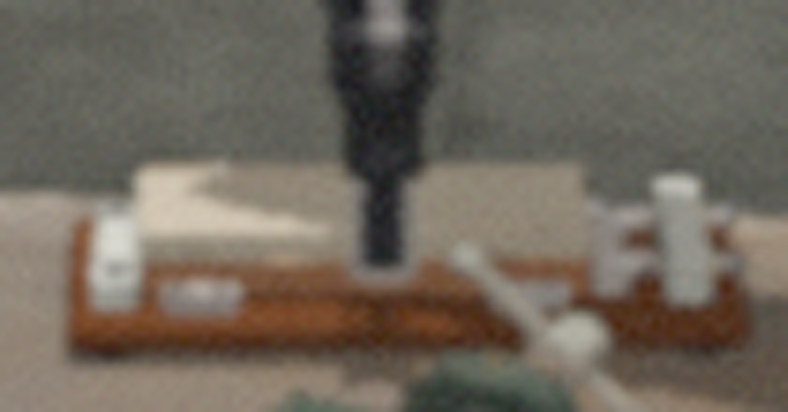

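View pics/t15b.png

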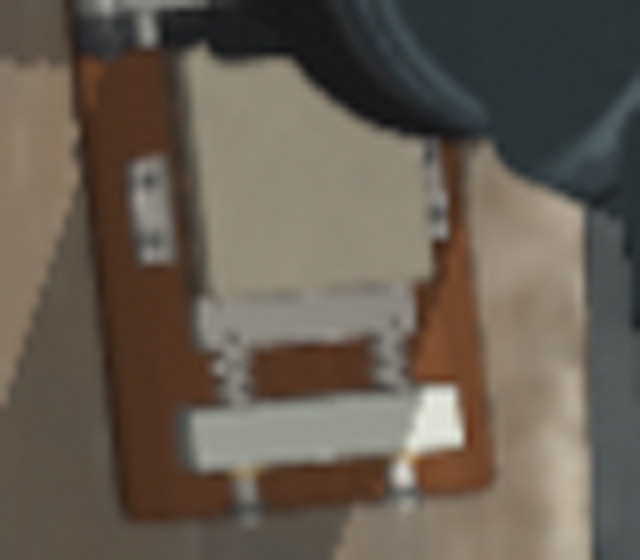

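Emit:
drive_tool([
  [[0,0,-0.01],[0,0,0],50],
  [[0,0,-0.01],[0,0,0],50],
  [[0,0,0],[0,0,0],65],
  [[0,0,0],[0,0,0],75],
  [[0,0,0],[0,0,0],80],
])

```text
t: 25.85
position: [0.5462, -0.2984, 0.0144]
orientation: [3.139, 0.001, -1.472]
wrist_force: [-0.6, 0.1, -0.4]
opening: 0.0684
```

Emit:
drive_tool([
  [[0,0,0],[0,0,0],80],
  [[0,0,-0.05],[0,0,0],80],
  [[0,0,-0.1],[0,0,0],80],
  [[0,0,-0.2],[0,0,0],80],
  [[0,0,-0.3],[0,0,0],80],
])

```text
t: 26.35
position: [0.5473, -0.298, 0.048]
orientation: [3.141, 0.0, -1.472]
wrist_force: [-0.1, -0.1, -0.5]
opening: 0.0683
```

```bash
python3 st.py; python3 look.py 16
```

```text
26.5 tcp_h -5.23 -2.09 49.3 tilt 0.16 yawerr -0.02 F_h 0.52 -0.18 0.51 M [ 0.006 -0.019 -0.006]
26.6 [ 0.54775035 -0.29821581  0.04773419] [-3.14120511e+00 -2.47344805e-04 -1.47194755e+00] [-0.21548335  0.10737935 -0.71871969] [ 0.0387885   0.03156801 -0.00057347] 0.06853893869048475
```

View pics/s16.png

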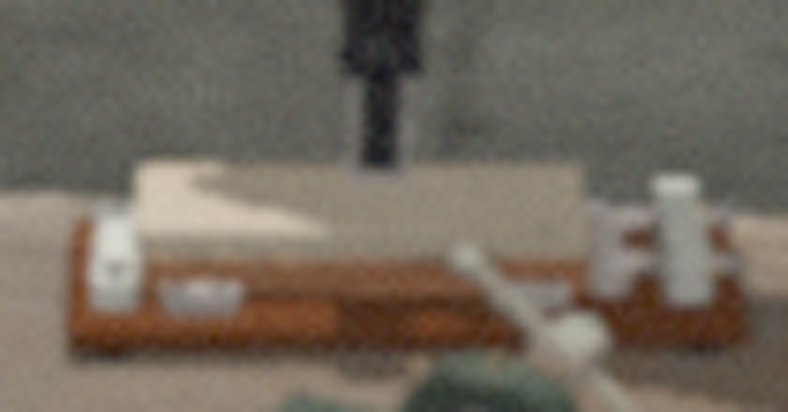

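Released cleanly; the stone lies flat. I'll back away up and check the whole scene.

Emit:
drive_tool([
  [[0,0,-0.4],[0,0,0],80],
  [[0,0,-0.5],[0,0,0],80],
  [[0,0,-0.5],[0,0,0],80],
  [[0,0,-0.5],[0,0,0],80],
  [[0,0,-0.3],[0,0,0],80],
])

```text
t: 27.1
position: [0.5481, -0.2984, 0.1589]
orientation: [-3.14, -0.001, -1.472]
wrist_force: [-0.8, -0.4, -0.2]
opening: 0.0684
```

Emit:
drive_tool([
  [[0.5,0.2,-0.2],[0,0,0],80],
  [[0.7,0.2,0],[0,0,0],80],
  [[0.7,0.2,0],[0,0,0],80],
  [[0.5,0.2,0],[0,0,0],80],
  [[0,0,0],[0,0,0],80],
])

```text
t: 27.6
position: [0.5162, -0.4269, 0.1665]
orientation: [3.139, -0.002, -1.479]
wrist_force: [-0.5, -0.7, -1.0]
opening: 0.068
```

```bash
python3 look.py 17; python3 - <<'E'
from h import *
cv2.imwrite('pics/tf.png',eyes.read_camera('top')); cv2.imwrite('pics/sf.png',eyes.read_camera('side'))
E
```

```text
27.7 [ 0.51897733 -0.42158648  0.16647486] [ 3.14050595e+00  1.22899901e-03 -1.47329801e+00] [ 0.42548199  0.52855412 -0.29733102] [ 0.00689215 -0.09450775 -0.03210653] 0.06835563477415259
```

View pics/tf.png

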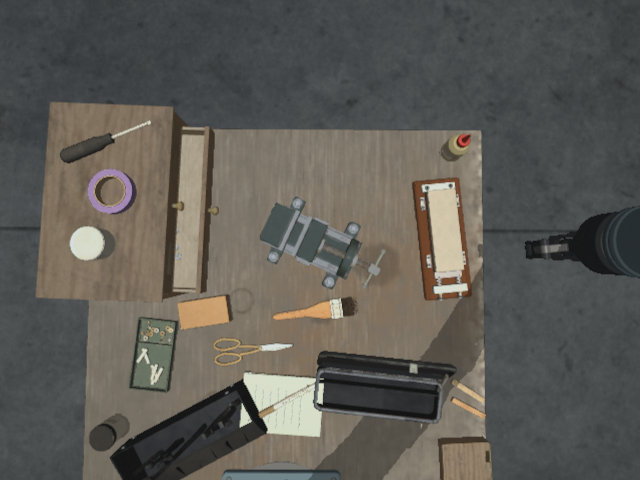

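View pics/t17a.png

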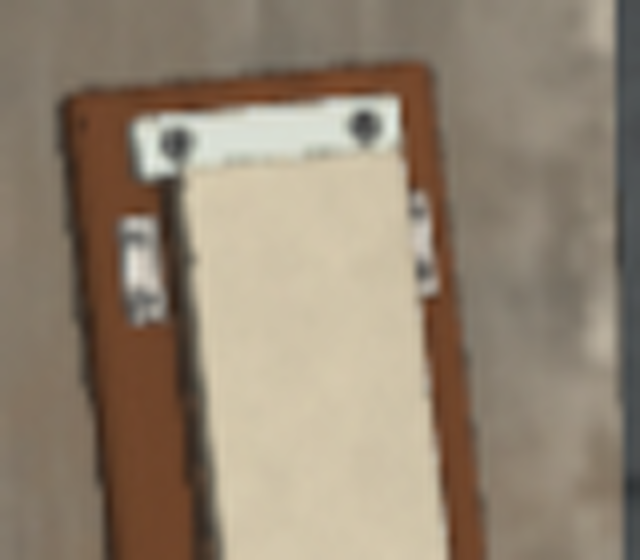

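View pics/t17b.png

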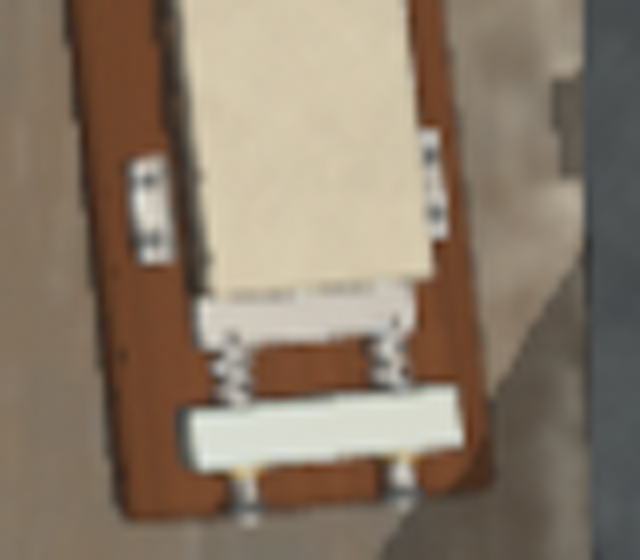

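View pics/s17.png

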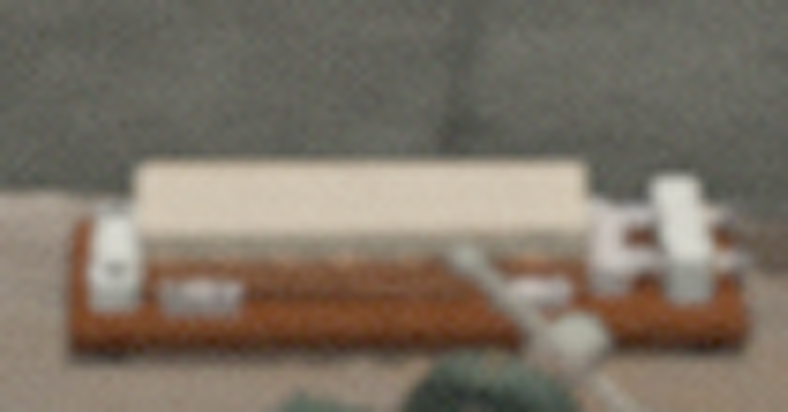

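```bash
python3 -c "
from h import *
print(order.job_done())"
```

```text
the job is handed in; nothing more can be done
None
```

The whetstone is in its holder, pale grey face up and flat on the bed, held between jaw and stop. I handed the job in at about 28 s; no verdict is reported.

**How it went:** I held the stone across its width, about 7 mm off its middle. With the stop end raised about 6°, I put the other end down on the bed against the jaw. I pushed the jaw back about 3.5 mm, then rocked the raised end down behind the stop. Before letting go I eased the load off the gripper.

**Forces:** the highest push I read against the jaw was about 15.3 N. While easing the load off, the press on the bed reached about 16 N, so I backed off. Both are under 20 N, but I read them between moves, so a brief peak could have been missed.

**Last checks:** the pictures show the stone flat between the guides, touching the stop, with the jaw pushed back. The bottle, brush and cork block look unmoved. The gripper is clear, and the wrist force is about zero.

**What disagreed:**
- **Fingertip height:** the fingertips sat roughly 25 mm higher relative to the reported TCP than the description says. One test close at a height of 32 mm found no stone. I then worked from the height at which the stone was gripped on the bench.
- **Sideways position:** the cameras and the robot differed by 1–2 mm on the stone's sideways position. I followed the pictures, and the sideways force stayed under about 1 N while the stone went in. It reached about 3 N while I eased the load off.

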